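# Line up the card under the punch and present the eyelet jar

### The arm

A 6-joint arm with a two-finger parallel gripper is mounted at the origin on the work surface. World frame = base frame: x ahead of the robot, y to its left, z up, the work surface at z = 0. Lengths are in m, angles in degrees, forces in N, time in s.
With the tool pointing down it reaches from about 0.275 to 0.725 m from the base axis. Payload 15.9 kg.
Tool frame: the origin (TCP) lies at the very end of the fingers, on their centre line; the grasp point (between the pads) lies 19 mm behind it; z points along the fingers, x is the direction in which the jaws open and shut, and the axes are right-handed (so a half turn about z gives the same grasp; the last joint's range is limited). The gripper opens to 85 mm and grips with 20 to 120 N. Pads are 22 mm wide; open, the fingers measure 114 mm over their backs; the gripper's body (76 mm by 85 mm) begins 54 mm behind the grasp point. The pads swing forward as they close: fully open they stand 13 mm farther back than shut.
Start: joints at [-64.286, 12.198, -1.971, 75.831, 0, 90], TCP at [0.217, -0.45, 0.231] pointing down, gripper open.
Joint ranges: [-170.91, 170.91], [-42.67, 98.43], [-65.05, 77.54], [-120.47, 116.71], [-90, 82.35], [-180, 180]. Speed limits (degrees/s): [108.29, 108.29, 136.94, 147.25, 180, 180].

### API

Orientations are given as a 3x3 rotation matrix whose columns are the frame's x, y, z axes.
In Python, from station import robot gives the robot as it stands.
- The arm moves only by the tool apply_moves, never from a script. Its argument "targets" is a list of rows, each a list of 3 entries, a list of its own where there are three numbers: the shift along the tool's x, y, z in units of 40 mm (1.0 is 40 mm), then the turn, a rotation vector about the tool's x, y, z in units of 5 degrees (1.0 is 5 degrees), then the closure, from 0 (fully open) to 1 (shut). A call has 1 to 10 rows; each row shifts and turns the pose as measured when the row begins, along the tool's axes as they then stand; what a row does not reach is not made up. A row lasts 1/12 s, in which the tool goes at most 41.7 mm and 7.16 degrees, less where a joint would pass 70% of its speed; a pose out of reach is approached as far as the arm can. A call is refused whole if a number of a shift passes 1 or a number of a turn 1, either way. A call with a gripper value outside its range is refused whole. The fingers move at their own pace and stop on an object; "newtons" is the grip in N (left out, the last holds). Time passes only in rows, so rows that do not move let the fingers close. It gives the time, the measured TCP pose, the force and the opening at its end, in the units of the state.
- robot.observe(): the state, without advancing time (a new reading comes with each control period).
- robot.camera(name): name is "scene" or "top"; returns the picture (480x640x3 uint8, red, green, blue); there is no depth.
- robot.camera_params(name): a dict with "fx", "fy", "cx", "cy" (pixels), "R" (3x3) and "t" (3): a world point X has camera coordinates R X + t. Camera axes: x right, y down, z forward; pixel columns grow to the right and rows downward; lengths in m; the calibration is good to about 2 mm. A picture is of the moment at which its call begins. camera_params takes no time and is no camera call.
- robot.close_job(): hands the job in, once; it reports no verdict.
The state is a dict: "t": time; "joint_positions": joint angles; "joint_vel": joint speeds; "joint_torque": joint torques, N m; "eef_pos": TCP position; "tool_rot": TCP orientation; "contact_force": force on the tool from outside, world axes, zero at the start; "moment": the same for the moment, N m; "gripper_width": finger opening in m.
Only numpy, scipy, OpenCV 4.12 (cv2) and the standard library are available. Lean on these libraries where they do the work, as an engineer would, in place of code of your own. Each camera call takes 0.05 s, during which the arm holds its last target.

### The job

Get the eyelet job ready: first slide the board with the card, flat on the desk, until the ringed cross on the card is right under the tip of the punch pin, and let go of the board. Then turn the revolving caddy until its lidded jar stands squarely over the pointed tab of the caddy's foot, and finish with the fingers still holding the caddy still there, without letting go. Leave everything else on the desk where it is.

Things in the scene. Friction and masses are not known exactly. Their poses are not given: they have to be found in the camera images.
- board_mark (a point): Mark to be punched: centre of a dark 16 mm ring with a 44 mm cross through it on the white card clamped to the loose plywood board, 11 mm above the desk, on the board's centre line, 40 mm from its far short edge. The board is 180 x 120 x 10 mm, about 0.45 kg, and slides flat on the desk. Axes: x along the board from grip block to mark, z up.
- board_grip (a point): Point in the upright wooden grip block at the board's other end, 38 mm above the desk, 120 mm from the mark along the board's -x. The block is 40 mm long (board x), 18 mm wide (board y), from 10 to 56 mm above the desk. A low clamp bar (17 mm above the desk) lies across the board, starting 15 mm beyond the block towards the mark. Axes as the board's.
- board: The sliding board itself; its origin is the centre of its underside, 50 mm from the mark and 70 mm from the grip block; axes as above.
- pin_tip (a point): Lower tip of the fixed, down-pointing steel punch pin of the grey desk press, 26 mm above the desk: the board passes under it with 15 mm to spare. Above it a 34 mm wide collar (from 80 mm up) and the head (130 to 180 mm) reach 20 mm from the pin to the press front (its -x). Foot and column start 85 mm behind the pin (its +x). Lever knob: 231 mm high.
- foot: The fixed round black foot of the revolving caddy, 160 mm across, 16 mm high; origin at its centre on the desk, on the turning axis. Its own -x is the caddy's front: there a pointed black tab sticks out to 138 mm from the axis.
- pointer (a point): The point of that front tab, 136 mm from the caddy's axis, 6 mm above the desk.
- caddy (a joint): Turn angle of the caddy's upper part about the vertical axis, rad, growing anticlockwise seen from above. At 0, or any whole number of turns, the jar is exactly over the front tab. It turns without stops either way against light friction (about 0.05 N m) and stays where it is left.
- jar (a point): Eyelet jar: the only one of the caddy's four containers with a lid, a ball knob on top; squat, round, grey like the others, 54 mm across, knob top 107 mm above the desk. Point on its axis, 63 mm from the caddy's axis, 62 mm above the desk. A tall pen cup, a square tray and a low cup stand a quarter turn apart; all fixed on the plywood turning disc (194 mm across, top at 28 mm).
- caddy_handle (a point): Centre of the black handle bar on top of the caddy's central post: 60 mm long, 16 mm thick, 34 mm high, from 157 to 191 mm above the desk, on the turning axis. It turns with the caddy; its length (its x axis) lies on the line from axis to jar, the jar towards its -x. Nothing else on the caddy is higher than 150 mm.
- tape_roll: Bystander: clear tape roll lying flat, 56 mm across, 20 mm high; origin at the centre of its underside.
- eraser: Bystander: white eraser in a card sleeve, 45 x 20 x 12 mm; origin at the centre of its underside.
- stapler: Bystander: black desk stapler, 130 x 34 mm, 58 mm high, long along its x; origin at the centre of its underside.
- mug: Bystander: white mug, 82 mm across, 95 mm high, handle at its +y; origin at the centre of its underside.
- mouse: Bystander: white computer mouse, 105 x 58 mm, 33 mm high; origin at the centre of its underside.
- sharpener: Bystander: black box pencil sharpener, 45 x 35 x 45 mm; origin at the centre of its underside.
- glue: Bystander: white glue stick standing upright, 28 mm across, 85 mm high; origin at the centre of its underside.
Not all that is in view belongs to the job. What is shaped like the part that bears pin_tip but orange is not meant.

How it is judged (in metres and radians):
On the way, in this order (a step that is already met when the one before it is completed fails the run):
1. the ringed cross lies under the pin tip and the board is let go (horizontal distance between board_mark and pin_tip below 0.006 m and contact force between the arm and board below 0.2 N and height (world z) of board_grip below 0.044 m and linear speed of board below 0.01 m/s), for 0.2 s.
2. the lidded jar stands over the front tab and the fingers hold the caddy (y of jar in the frame of foot between -0.01 and 0.01 m and x of jar in the frame of foot below -0.03 m and contact force between the fingers and caddy above 1 N), for 0.2 s.
At the end, for the whole second after the job is handed in: Cross within 6 mm (horizontally) of the pin tip; board flat, at rest, untouched; jar axis within 10 mm sideways of the foot's front line (about 9 degrees), on the tab side; caddy still (under 0.05 rad/s) with the fingers pressing on it with more than 1 N (all of step 1 and all of step 2 and velocity of joint caddy between -0.05 and 0.05 rad/s); the arm keeps its last pose, push and grip.
It fails at once if the board is lifted or tipped instead of slid (height (world z) of board_grip above 0.05 m or angle between board's own z axis and vertical above 0.15 rad).
It fails at once if the jar is brought to the front before the card is under the pin (y of jar in the frame of foot between -0.01 and 0.01 m and x of jar in the frame of foot below -0.03 m and horizontal distance between board_mark and pin_tip above 0.02 m).
It fails at once if a bystander is moved more than 20 mm or tipped over (distance of any of tape_roll, eraser, stapler, mug, mouse, sharpener, glue from where it was at the start of the episode above 0.02 m or angle between any of tape_roll, eraser, stapler, mug, mouse, sharpener, glue's own z axis and vertical above 0.5 rad).
It also fails if it takes over 61 s, if anything falls off the work surface, if the arm or the gripper's body presses on something with over 40 N, if the wrist force passes 120 N, or if a joint passes its speed limit or range.

## Working session

There is one attempt and no reset: what is moved stays moved. The work goes in short steps, Python scripts to look and compute and a tool call to move; the robot and the scene stay as the last step left them, time stands still between calls to the robot, and variables do not carry over. Pictures are saved under pics/ and viewed, and the job is handed in when it is done.

Besides the shell and the picture viewer there is one more tool, called after "Emit:" as name([rows], argument=value, ...), one row to a line, values as JSON. apply_moves: Moves the arm, as the interface text tells. Its arguments: {"type":"object","properties":{"targets":{"type":"array","items":{"type":"array"}},"newtons":{"type":"number"}},"required":["targets"]}

```bash
mkdir -p pics
python3 - <<'E'
from station import robot
import cv2, json
for n in ("scene","top"):
    im=robot.camera(n); cv2.imwrite(f"pics/{n}0.png",im[:,:,::-1])
    p=robot.camera_params(n); print(n,{k:(v if not hasattr(v,'tolist') else v.tolist()) for k,v in p.items()})
print(robot.observe())
E
```

```text
scene {'fx': 487.3372718578364, 'fy': 487.3372718578364, 'cx': 317.40855131485074, 'cy': 236.15048611296857, 'R': [[-0.38007961902187953, 0.9247979035309593, -0.01698001263032742], [0.6559445596153185, 0.25655066809657096, -0.7098721641325777], [-0.652132055580194, -0.28094588860480985, -0.7041258337547381]], 't': [0.19326915903240952, -0.20104044325247503, 1.493636810069336]}
top {'fx': 511.8252070949475, 'fy': 511.8252070949475, 'cx': 325.81012310580695, 'cy': 245.56855915798872, 'R': [[0.025677663768490153, -0.9996405056832691, 0.007714724926432477], [-0.9893152691410662, -0.026518820118503827, -0.14335986336441112], [0.14351291171087208, -0.003951148797574806, -0.9896405572708946]], 't': [-0.02774199538701376, 0.46448940399281397, 1.2517926147168792]}
{'t': 0.1, 'joint_positions': array([-6.42857298e+01,  1.22222775e+01, -2.00331821e+00,  7.58297991e+01,
       -1.83682261e-03,  9.00001583e+01]), 'joint_vel': array([ 0.03658625, -0.03515892,  0.24787898,  0.07116004,  0.00806493,
        0.09651955]), 'joint_torque': array([ 1.86716890e-03, -6.87247109e+01,  4.87809741e+01,  1.21940993e-02,
        1.47978722e-04, -3.77243214e-05]), 'eef_pos': array([ 0.21680869, -0.4502315 ,  0.23087226]), 'tool_rot': array([[ 4.33880803e-01, -9.00970170e-01, -4.48371686e-04],
       [-9.00969763e-01, -4.33881034e-01,  8.57166461e-04],
       [-9.66821383e-04,  3.20612589e-05, -9.99999532e-01]]), 'contact_force': array([-0.63954304,  0.22411965, -0.10427763]), 'moment': array([ 0.02285968, -0.02737495, -0.04776247]), 'gripper_width': 0.08530549570394784}
```

View pics/scene0.png

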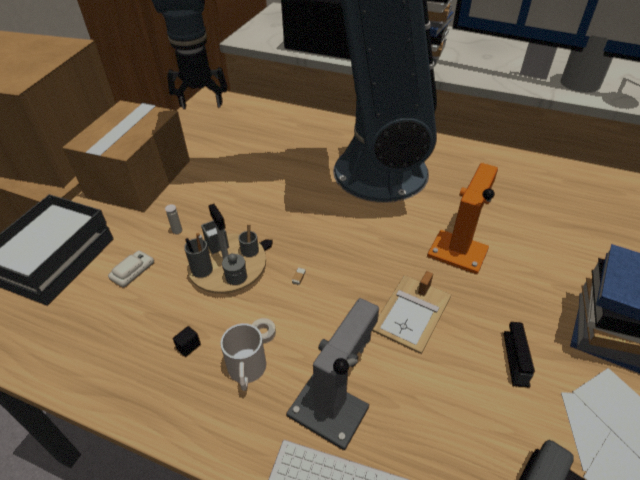

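View pics/top0.png

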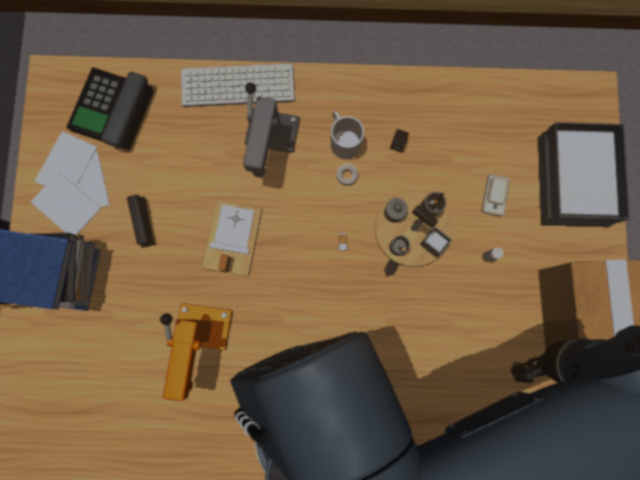

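```bash
cat > h.py <<'E'
import cv2, numpy as np
from station import robot
P={n:robot.camera_params(n) for n in("scene","top")}
def proj(n,X):
    p=P[n]; c=np.asarray(p["R"])@np.asarray(X,float)+np.asarray(p["t"]); return np.array([p["fx"]*c[0]/c[2]+p["cx"],p["fy"]*c[1]/c[2]+p["cy"]])
def ray(n,u,v):
    p=P[n];R=np.asarray(p["R"]);t=np.asarray(p["t"])
    return -R.T@t, R.T@np.array([(u-p["cx"])/p["fx"],(v-p["cy"])/p["fy"],1])
def at(n,u,v,z):
    o,d=ray(n,u,v); return o+d*(z-o[2])/d[2]
def crop(src,dst,x0,y0,x1,y1,k):
    im=cv2.imread(src)[y0:y1,x0:x1]; im=cv2.resize(im,None,fx=k,fy=k,interpolation=cv2.INTER_CUBIC)
    for x in range(x0,x1):
        if x%10==0: cv2.line(im,((x-x0)*k+k//2,0),((x-x0)*k+k//2,6 if x%50 else 14),(0,0,255),1); 
        if x%20==0: cv2.putText(im,str(x),((x-x0)*k+k//2-12,24),0,.4,(0,0,255),1)
    for y in range(y0,y1):
        if y%10==0: cv2.line(im,(0,(y-y0)*k+k//2),(6,(y-y0)*k+k//2),(0,0,255),1)
        if y%20==0: cv2.putText(im,str(y),(8,(y-y0)*k+k//2+4),0,.4,(0,0,255),1)
    cv2.imwrite(dst,im)
E
python3 - <<'E'
from h import *
crop("pics/scene0.png","pics/c1.png",280,250,460,450,3)
crop("pics/top0.png","pics/c2.png",190,80,310,280,3)
crop("pics/top0.png","pics/c3.png",320,170,460,290,5)
crop("pics/scene0.png","pics/c4.png",170,190,310,300,5)
E
```

```text
(no output)
```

View pics/c1.png

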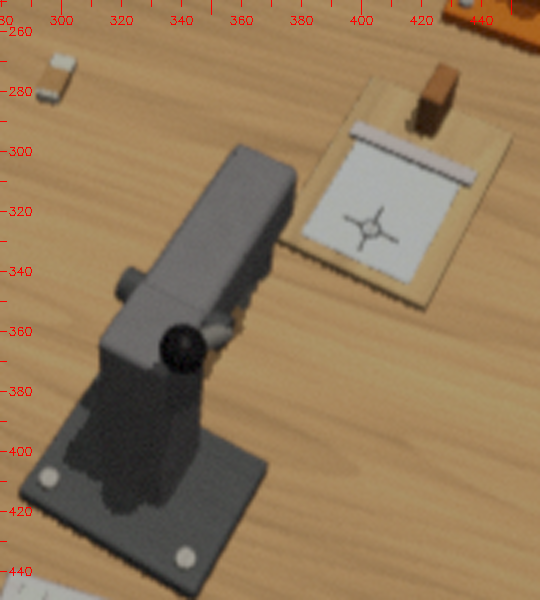

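View pics/c2.png

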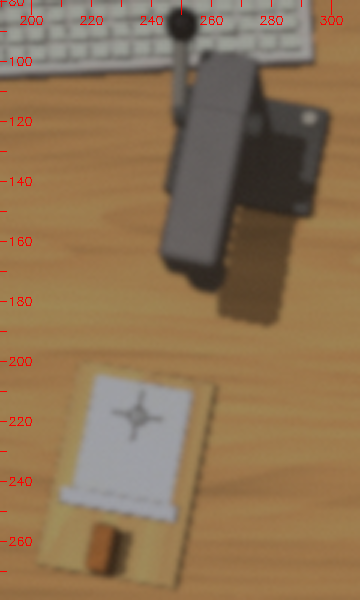

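View pics/c3.png

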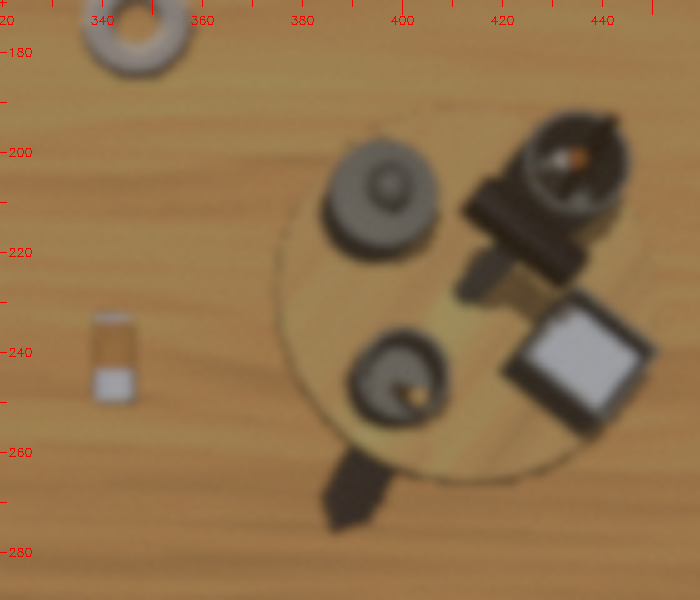

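View pics/c4.png

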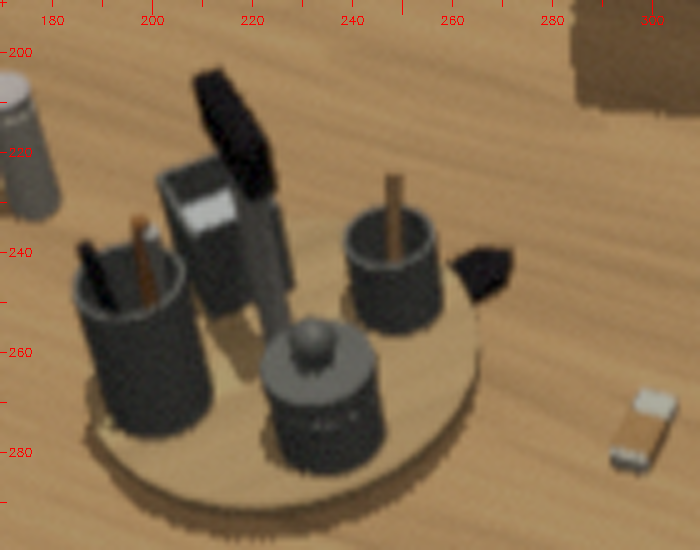

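Run:
```python
from h import *
np.set_printoptions(precision=4,suppress=True)
for nm,n,u,v,z in [("FL","scene",359,299,.18),("FR","scene",379,306.5,.18),("RL","scene",313.7,364,.18),("RRguess","scene",334,372.5,.18),
 ("F1","top",244,165,.18),("F2","top",261,168,.18),("R1","top",256,98,.18),("R2","top",275,102,.18),
 ("footA","scene",286.7,415.7,0),("footB","scene",345.7,449.5,0),("footC","scene",369,405,.01),
 ("tfootA","top",299,117,0.01),("tfootB","top",294,152,0),
 ("b1","scene",296,409,.012),("b2","scene",341.5,435.5,.012),("b1t","top",293,119,.012),("b2t","top",290,149,.012),
 ("mark","scene",403.5,326.5,.011),("mark","top",235.5,218,.011),
 ("bc1","scene",424,353,0.0),("bc2","scene",372.5,331,0.0),("bc3","scene",451,296,.01),
 ("t1","top",217,202,.01),("t2","top",261.5,207.5,.01),("t3","top",202,268,.01),("t4","top",249,275,.01),
 ("block","top",224,254.5,.056),("blockb","top",224,270,.056),
 ("jarknob","top",397.5,206.5,.105),("jarknob","scene",233,257.5,.1),("handle","top",424.5,215,.191),
 ("h1","top",416,205,.191),("h2","top",437,219,.191),("tip","top",386,276,.006),("tip","scene",272.5,240,.008),
 ]:
  print(nm,n,at(n,u,v,z))
```

```text
FL scene [0.6282 0.1373 0.18  ]
FR scene [0.6311 0.1775 0.18  ]
RL scene [0.7869 0.1109 0.18  ]
RRguess scene [0.789  0.1484 0.18  ]
F1 top [0.6237 0.1755 0.18  ]
F2 top [0.6177 0.1367 0.18  ]
R1 top [0.7848 0.1556 0.18  ]
R2 top [0.7763 0.1112 0.18  ]
footA scene [0.8138 0.061  0.    ]
footB scene [0.8318 0.1893 0.    ]
footC scene [0.7385 0.2032 0.01  ]
tfootA top [0.8112 0.0643 0.01  ]
tfootB top [0.7178 0.0749 0.    ]
b1 scene [0.7997 0.0751 0.012 ]
b2 scene [0.8152 0.1746 0.012 ]
b1t top [0.8043 0.0799 0.012 ]
b2t top [0.7216 0.0849 0.012 ]
mark scene [0.5371 0.2172 0.011 ]
mark top [0.5337 0.2184 0.011 ]
bc1 scene [0.5789 0.2746 0.    ]
bc2 scene [0.5662 0.1558 0.    ]
bc3 scene [0.4133 0.2971 0.01  ]
t1 top [0.5747 0.2685 0.01  ]
t2 top [0.5634 0.153  0.01  ]
t3 top [0.4026 0.2969 0.01  ]
t4 top [0.3879 0.177  0.01  ]
block top [0.4329 0.234  0.056 ]
blockb top [0.3948 0.232  0.056 ]
jarknob top [ 0.554  -0.1848  0.105 ]
jarknob scene [ 0.5609 -0.1844  0.1   ]
handle top [ 0.5168 -0.2325  0.191 ]
h1 top [ 0.539  -0.2136  0.191 ]
h2 top [ 0.5085 -0.2603  0.191 ]
tip top [ 0.3949 -0.1709  0.006 ]
tip scene [ 0.398  -0.1725  0.008 ]
```

Run:
```python
from h import *
np.set_printoptions(precision=4,suppress=True)
print("pin proj",proj("top",[.6446,.1538,.026]),proj("scene",[.6446,.1538,.026]))
for nm,n,u,v,z in [("Ofoot","top",231,310,.01),("Ofoot2","top",178,304,.01),("Oheadfront","top",187,399,.18),("OheadfrontL","top",165,395,.18),("Orear","top",197,322,.18),("Oknob","top",166,319,.225),("eraser","top",343,242,.01),("tape","top",347,175,.02),("stapler","top",140,220,.05),("mug","top",347,137,.09),("glue","top",496,254,.085)]:
  print(nm,n,at(n,u,v,z))
crop("pics/scene0.png","pics/c5.png",420,150,510,280,4)
```

```text
pin proj [261.8363 175.2667] [360.7893 353.0926]
Ofoot top [0.2988 0.2179 0.01  ]
Ofoot2 top [0.3103 0.3515 0.01  ]
Oheadfront top [0.1065 0.2715 0.18  ]
OheadfrontL top [0.1136 0.3187 0.18  ]
Orear top [0.2687 0.2603 0.18  ]
Oknob top [0.2737 0.3143 0.225 ]
eraser top [ 0.4789 -0.0594  0.01  ]
tape top [ 0.6532 -0.0657  0.02  ]
stapler top [0.5146 0.4487 0.05  ]
mug top [ 0.7299 -0.0608  0.09  ]
glue top [ 0.4481 -0.4259  0.085 ]
```

View pics/c5.png

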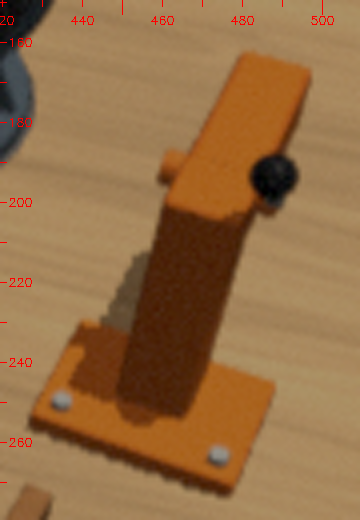

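Emit:
apply_moves([
  [[0,0,0],[0,0,-1],0],
  [[0,0,0],[0,0,-1],0],
  [[0,0,0],[0,0,-1],0],
  [[0,0,0],[0,0,-1],0],
  [[0,0,0],[0,0,-1],0],
  [[0,0,0],[0,0,-1],0],
  [[0,0,0],[0,0,-1],0],
  [[0,0,0],[0,0,-1],0],
  [[0,0,0],[0,0,-1],0],
  [[0,0,0],[0,0,-1],0],
])

```text
t: 0.93
eef_pos: [0.2159, -0.4484, 0.2278]
tool_rot: [[0.978, -0.21, -0.003], [-0.21, -0.978, 0.007], [-0.005, -0.006, -1.0]]
contact_force: [0.1, -0.1, 0.8]
gripper_width: 0.0855
```

Emit:
apply_moves([
  [[0,0,0],[0,0,-1],0],
  [[0,0,0],[0,0,-1],0],
  [[0,0,0],[0,0,-1],0],
  [[0,0,0],[0,0,-1],0],
  [[0,0,0],[0,0,-1],0],
  [[0,0,0],[0,0,-1],0],
  [[0,0,0],[0,0,-1],0],
  [[0,0,0],[0,0,-1],0],
  [[0,0,0],[0,0,-1],0],
  [[0,0,0],[0,0,-1],0],
])

```text
t: 1.77
eef_pos: [0.215, -0.4465, 0.2247]
tool_rot: [[0.761, 0.649, -0.007], [0.649, -0.76, 0.014], [0.004, -0.015, -1.0]]
contact_force: [0.2, 0.9, -0.1]
gripper_width: 0.0854
```

Emit:
apply_moves([
  [[0,0,0],[0,0,-1],0],
  [[0,0,0],[0,0,-1],0],
  [[0,0,0],[0,0,-1],0],
  [[0,0,0],[0,0,-1],0],
  [[0,0,0],[0,0,-1],0],
  [[0,0,0],[0,0,-1],0],
  [[0,0,0],[0,0,-1],0],
  [[0,0,0],[0,0,-1],0],
  [[0,0,0],[0,0,-1],0],
  [[0,0,0],[0,0,0],0],
])

```text
t: 2.6
eef_pos: [0.2141, -0.4446, 0.2216]
tool_rot: [[0.033, 0.999, -0.01], [0.999, -0.033, 0.02], [0.02, -0.01, -1.0]]
contact_force: [-0.3, 0.2, 0.1]
gripper_width: 0.0856
```

Emit:
apply_moves([
  [[1,0.3,0],[0,0,0],0],
  [[1,0.3,0],[0,0,0],0],
  [[1,0.3,0],[0,0,0],0],
  [[1,0.3,0],[0,0,0],0],
  [[1,0.3,0],[0,0,0],0],
  [[1,0.3,0],[0,0,0],0],
  [[1,0.3,0],[0,0,0],0],
  [[1,0.3,0],[0,0,0],0],
  [[1,0.3,0],[0,0,0],0],
  [[1,0.3,0],[0,0,0],0],
])

```text
t: 3.43
eef_pos: [0.3476, -0.0593, 0.2254]
tool_rot: [[0.078, 0.997, -0.011], [0.997, -0.078, 0.022], [0.021, -0.012, -1.0]]
contact_force: [1.2, -1.4, 1.4]
gripper_width: 0.0855
```

```bash
cat > d.py <<'E'
import sys
from h import *
from scipy.spatial.transform import Rotation as Ro
def delta(pos,yaw):
    s=robot.observe();R=s["tool_rot"];p=s["eef_pos"];y=np.radians(yaw)
    T=np.array([[np.cos(y),np.sin(y),0],[np.sin(y),-np.cos(y),0],[0,0,-1]])
    print("t",round(s["t"],2),"pos",p.round(4),"F",s["contact_force"].round(1),"w",round(float(s["gripper_width"]),4),"j",s["joint_positions"].round(0))
    print("shift units",(R.T@(np.array(pos)-p)/.04).round(2),"turn units",(np.degrees(Ro.from_matrix(R.T@T).as_rotvec())/5).round(2))
if __name__=="__main__": a=list(map(float,sys.argv[1:])); delta(a[:3],a[3])
E
python3 d.py .4164 .2335 .15 82.5
```

```text
t 3.43 pos [ 0.3476 -0.0593  0.2254] F [ 1.2 -1.4  1.4] w 0.0855 j [-11.  -4. -21.  74.   1.  -6.]
shift units [7.39 1.17 2.03] turn units [-0.15 -0.24  0.6 ]
```

Emit:
apply_moves([
  [[0.9,0.15,0],[-0.05,-0.08,0.15],0],
  [[0.9,0.15,0.1],[-0.05,-0.08,0.15],0],
  [[0.9,0.15,0.2],[-0.05,-0.08,0.15],0],
  [[0.9,0.15,0.3],[0,0,0.15],0],
  [[0.9,0.15,0.3],[0,0,0],0],
  [[0.9,0.15,0.3],[0,0,0],0],
  [[0.9,0.15,0.3],[0,0,0],0],
  [[0.6,0.1,0.3],[0,0,0],0],
  [[0.3,0.05,0],[0,0,0],0],
  [[0,0,0],[0,0,0],0],
])

```text
t: 4.27
eef_pos: [0.4328, 0.2419, 0.1517]
tool_rot: [[0.158, 0.987, 0.005], [0.987, -0.158, -0.001], [0.0, 0.005, -1.0]]
contact_force: [-0.3, -0.9, 0.4]
gripper_width: 0.0859
```

```bash
python3 d.py .4164 .2335 .022 82.5
python3 - <<'E'
from h import *
for n in("scene","top"): cv2.imwrite(f"pics/{n}1.png",robot.camera(n)[:,:,::-1])
E
```

```text
t 4.27 pos [0.4328 0.2419 0.1517] F [-0.3 -0.9  0.4] w 0.0859 j [ 29.  13. -12.  64.  -0.  38.]
shift units [-0.27 -0.39  3.24] turn units [ 0.05 -0.   -0.32]
```

View pics/scene1.png

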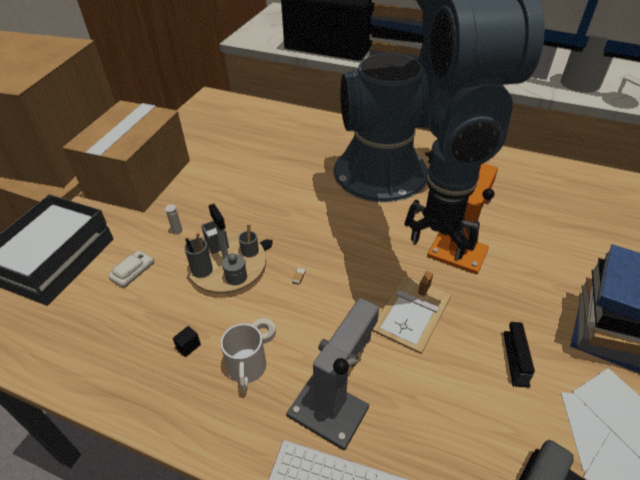

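The picture shows the gripper at (440,228) above the grip block (426,283), clear of the orange press, with everything else still in place. I'll correct the lateral offset and descend partway.

Emit:
apply_moves([
  [[-0.2,-0.3,0],[0,0,-0.2],0],
  [[-0.05,-0.08,0],[0,0,-0.1],0],
  [[0,0,0.5],[0,0,0],0],
  [[0,0,0.5],[0,0,0],0],
  [[0,0,0.4],[0,0,0],0],
  [[0,0,0.2],[0,0,0],0],
  [[0,0,0],[0,0,0],0],
])

```text
t: 4.95
eef_pos: [0.4178, 0.2249, 0.0919]
tool_rot: [[0.145, 0.989, 0.013], [0.989, -0.145, 0.002], [0.003, 0.012, -1.0]]
contact_force: [-1.1, 0.6, -0.4]
gripper_width: 0.0856
```

```bash
python3 d.py .4164 .2335 .022 82.5
python3 - <<'E'
from h import *
for n in("scene","top"): cv2.imwrite(f"pics/{n}2.png",robot.camera(n)[:,:,::-1])
crop("pics/scene2.png","pics/c6.png",380,190,500,330,4)
crop("pics/top2.png","pics/c7.png",180,190,300,310,4)
im=np.hstack([cv2.resize(cv2.imread("pics/c6.png")[:480],None,fx=.8,fy=.8),cv2.resize(cv2.imread("pics/c7.png"),None,fx=.8,fy=.8)]);cv2.imwrite("pics/c67.png",im)
E
```

```text
t 4.95 pos [0.4178 0.2249 0.0919] F [-1.1  0.6 -0.4] w 0.0856 j [ 28.  13. -22.  54.  -0.  37.]
shift units [ 0.2  -0.09  1.75] turn units [ 0.14 -0.04 -0.16]
```

View pics/c67.png

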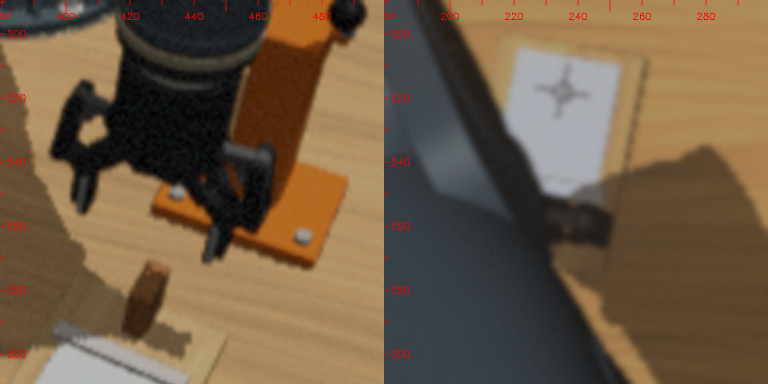

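The two fingertips, at (405,253) and (447,260) in the scene crop, straddle the block (426,283). I'll descend to grasp height.

Emit:
apply_moves([
  [[0.2,-0.08,0.1],[0.12,-0.03,-0.12],0],
  [[0,0,0.4],[0,0,0],0],
  [[0,0,0.4],[0,0,0],0],
  [[0,0,0.4],[0,0,0],0],
  [[0,0,0.2],[0,0,0],0],
  [[0,0,0.1],[0,0,0],0],
])

```text
t: 5.55
eef_pos: [0.4211, 0.2389, 0.0329]
tool_rot: [[0.132, 0.991, 0.01], [0.991, -0.132, 0.007], [0.008, 0.009, -1.0]]
contact_force: [0.4, 0.7, -0.0]
gripper_width: 0.0857
```

```bash
python3 d.py .4164 .2335 .022 82.5
```

```text
t 5.55 pos [0.4211 0.2389 0.0329] F [ 0.4  0.7 -0. ] w 0.0857 j [ 30.  17. -25.  46.   0.  37.]
shift units [-0.15 -0.1   0.27] turn units [ 0.1  -0.1  -0.02]
```

Slightly lower and centred, then close gently.

Emit:
apply_moves([
  [[-0.12,-0.1,0.15],[0.1,-0.1,0],0],
  [[0,0,0.05],[0,0,0],0],
  [[0,0,0],[0,0,0],0.5],
  [[0,0,0],[0,0,0],0.7],
  [[0,0,0],[0,0,0],1],
  [[0,0,0],[0,0,0],1],
  [[0,0,0],[0,0,0],1],
  [[0,0,0],[0,0,0],1],
], newtons=30)

```text
t: 6.22
eef_pos: [0.4176, 0.2357, 0.0267]
tool_rot: [[0.132, 0.991, 0.001], [0.991, -0.132, 0.0], [0.0, 0.001, -1.0]]
contact_force: [-1.5, -0.0, -1.5]
gripper_width: 0.0176
```

```bash
python3 d.py .4164 .2335 .022 82.5
```

```text
t 6.22 pos [0.4176 0.2357 0.0267] F [-1.5 -0.  -1.5] w 0.0176 j [ 29.  18. -26.  46.  -0.  37.]
shift units [-0.06 -0.02  0.12] turn units [ 0.01 -0.   -0.01]
```

Emit:
apply_moves([
  [[-0.1,0.25,0],[0,0,0],1],
  [[-0.1,0.25,0],[0,0,0],1],
  [[-0.1,0.25,0],[0,0,0],1],
])

```text
t: 6.47
eef_pos: [0.4459, 0.2196, 0.0269]
tool_rot: [[0.129, 0.992, 0.0], [0.992, -0.129, 0.0], [0.0, 0.0, -1.0]]
contact_force: [-1.2, 0.8, -1.5]
gripper_width: 0.0175
```

```bash
python3 d.py .5257 .1705 .0267 82.4
```

```text
t 6.47 pos [0.4459 0.2196 0.0269] F [-1.2  0.8 -1.5] w 0.0175 j [ 26.  20. -23.  47.   0.  34.]
shift units [-0.96  2.14  0.  ] turn units [ 0.   -0.01  0.04]
```

Emit:
apply_moves([
  [[-0.13,0.28,0],[0,0,0.01],1],
  [[-0.13,0.28,0],[0,0,0.01],1],
  [[-0.13,0.28,0],[0,0,0],1],
  [[-0.13,0.28,0],[0,0,0],1],
  [[-0.13,0.28,0],[0,0,0],1],
  [[-0.1,0.2,0],[0,0,0],1],
  [[-0.05,0.1,0],[0,0,0],1],
  [[0,0,0],[0,0,0],1],
])

```text
t: 7.13
eef_pos: [0.5192, 0.172, 0.0267]
tool_rot: [[0.135, 0.991, 0.001], [0.991, -0.135, 0.001], [0.001, 0.0, -1.0]]
contact_force: [-3.9, 3.0, 5.0]
gripper_width: 0.0172
```

```bash
python3 d.py .5257 .1705 .0267 82.4;python3 - <<'E'
from h import *
for n in("scene","top"): cv2.imwrite(f"pics/{n}3.png",robot.camera(n)[:,:,::-1])
crop("pics/scene3.png","pics/c8.png",280,270,460,450,4)
crop("pics/top3.png","pics/c9.png",190,90,320,270,4)
E
```

```text
t 7.13 pos [0.5192 0.172  0.0267] F [-3.9  3.   5. ] w 0.0172 j [ 18.  25. -15.  50.   0.  26.]
shift units [-0.02  0.17 -0.  ] turn units [ 0.01 -0.02 -0.03]
```

View pics/c8.png

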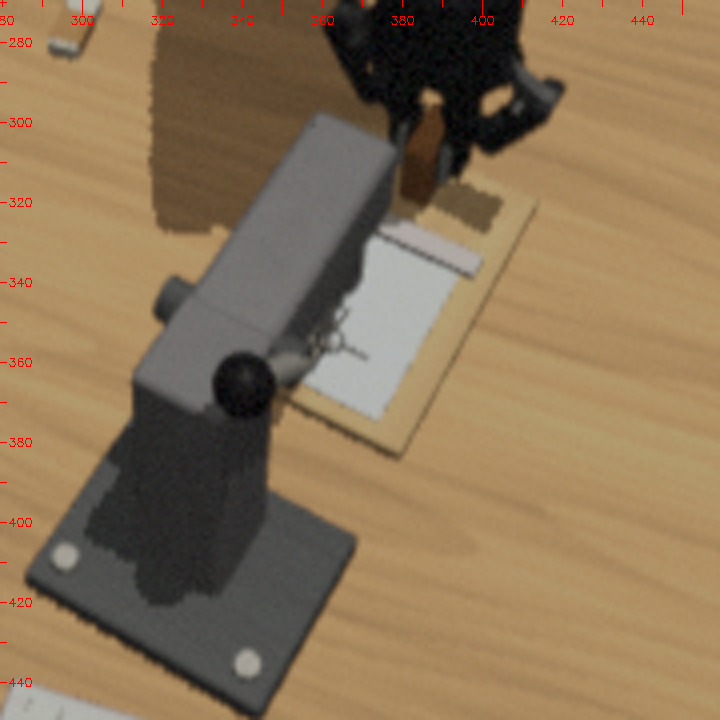

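View pics/c9.png

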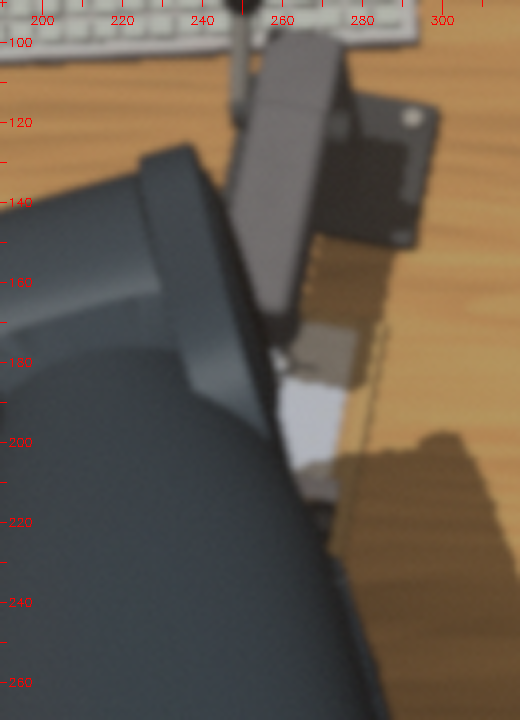

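Run:
```python
from h import *
crop("pics/top3.png","pics/c10.png",235,150,300,200,12)
crop("pics/scene3.png","pics/c11.png",335,320,400,370,12)
for n in("scene","top"):
  print(n,proj(n,[.6446,.1538,.011]),proj(n,[.6446,.1538,.026]))
```

```text
scene [360.46251678 356.96033731] [360.78928166 353.09257828]
top [262.50435047 176.87546005] [261.83625832 175.26665121]
```

View pics/c10.png

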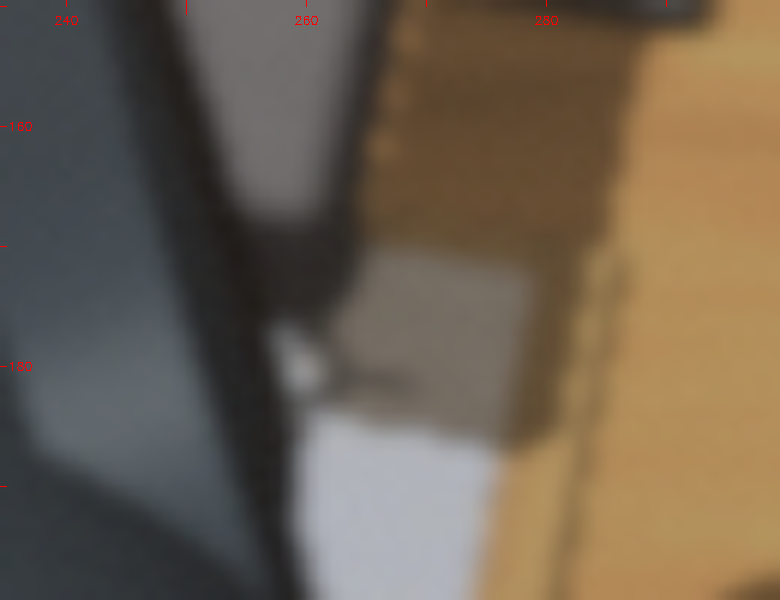

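View pics/c11.png

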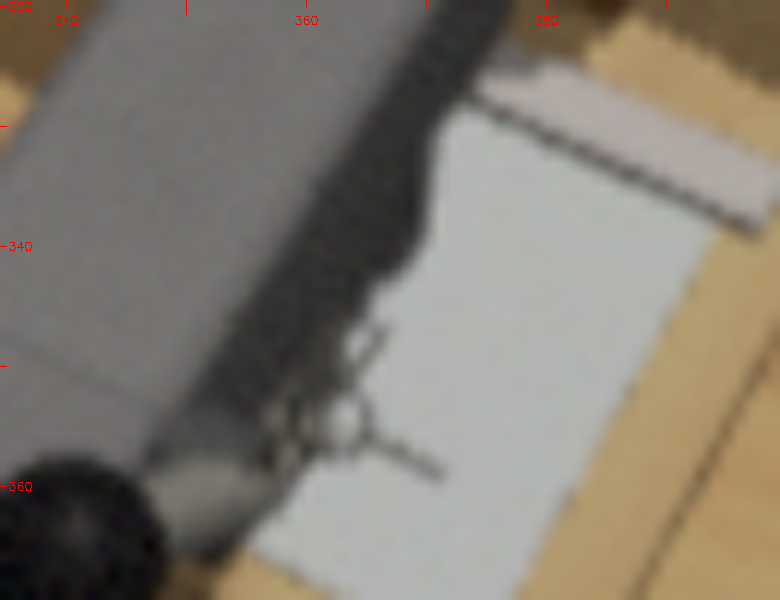

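Run:
```python
from h import *
im=cv2.imread("pics/scene3.png")[332:364,345:379].astype(float)
im=np.clip((im-40)*1.4,0,255).astype(np.uint8)
im=cv2.resize(im,None,fx=18,fy=18,interpolation=cv2.INTER_NEAREST)
for x in range(345,379,5): cv2.putText(im,str(x),((x-345)*18,10),0,.4,(0,0,255),1)
for y in range(332,364,4): cv2.putText(im,str(y),(0,(y-332)*18+12),0,.4,(0,0,255),1)
cv2.imwrite("pics/c12.png",im)
print(at("scene",362,354.9,.011),at("scene",360.46,356.96,.011))
```

```text
[0.63873146 0.15521497 0.011     ] [0.64460119 0.15379484 0.011     ]
```

View pics/c12.png

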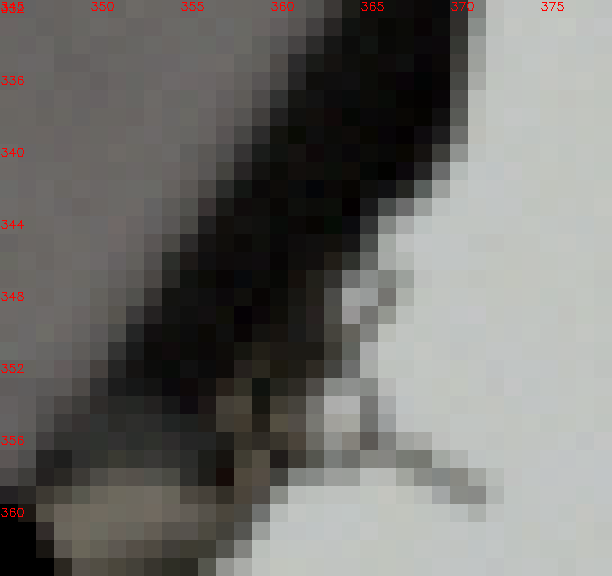

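Run:
```python
from h import *
crop("pics/top0.png","pics/c13.png",236,90,306,182,8)
im=cv2.imread("pics/c13.png"); cv2.imwrite("pics/c13.png",im[:,:][:,:600] if 0 else cv2.resize(im,None,fx=.8,fy=.8))
crop("pics/scene0.png","pics/c14.png",280,370,380,455,8)
im=cv2.imread("pics/c14.png"); im=np.clip(im.astype(float)*2,0,255).astype(np.uint8); cv2.imwrite("pics/c14.png",cv2.resize(im,None,fx=.85,fy=.85))
```

```text
(no output)
```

View pics/c13.png

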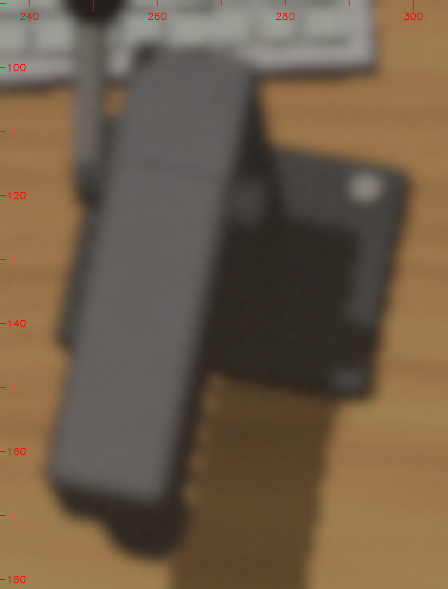

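View pics/c14.png

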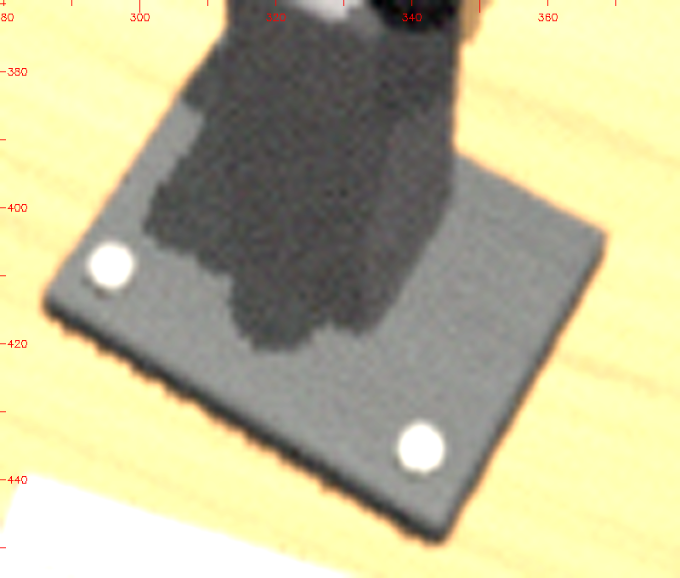

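Run:
```python
from h import *
np.set_printoptions(precision=4,suppress=True)
p=np.array([.6446,.1538])
a=np.linspace(0,2*np.pi,73)
for n,f in(("top","pics/top0.png"),("scene","pics/scene3.png")):
  x0,y0,x1,y1=(236,150,286,190) if n=="top" else (335,320,385,370)
  k=14 if n=="top" else 12
  im=cv2.resize(cv2.imread(f)[y0:y1,x0:x1],None,fx=k,fy=k,interpolation=cv2.INTER_CUBIC)
  im=np.clip(im.astype(float)*1.5,0,255).astype(np.uint8)
  L=lambda P,c:cv2.polylines(im,[np.array([[(q-[x0,y0])*k+k/2] for q in P]).astype(np.int32)],False,c,1)
  for z in(.08,.13):
    L([proj(n,[p[0]+.017*np.cos(t),p[1]+.017*np.sin(t),z]) for t in a],(0,0,255))
  L([proj(n,[*p,.026]),proj(n,[*p,.08])],(255,0,0))
  u=np.array([.9877,-.1564]);m=np.array([.1564,.9877])
  for z in (.13,.18):
    L([proj(n,[*(p-.02*u+s*m),z]) for s in(-.02,.02)],(0,255,0))
  for s in(-.02,.02): L([proj(n,[*(p-.02*u+s*m),.18]),proj(n,[*(p+.06*u+s*m),.18])],(0,255,0))
  L([proj(n,[*(p+.008*np.array([np.cos(t),np.sin(t)])),.011]) for t in a],(255,0,255))
  cv2.imwrite(f"pics/ov_{n}.png",im)
```

```text
(no output)
```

View pics/ov_top.png

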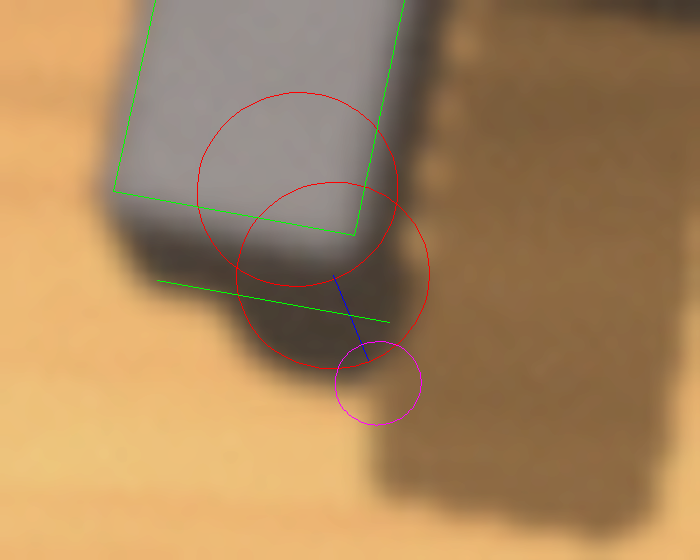

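View pics/ov_scene.png

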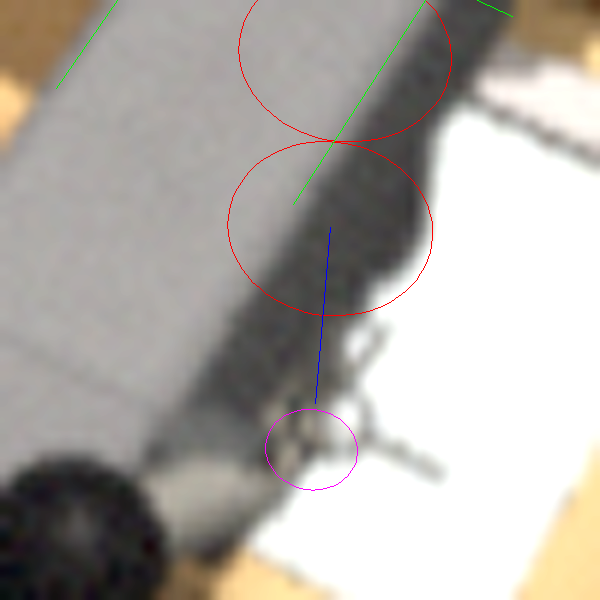

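Emit:
apply_moves([
  [[-0.02,0.13,0],[0,0,0],1],
  [[0,0,0],[0,0,0],1],
  [[0,0,0],[0,0,0],1],
])

```text
t: 7.48
eef_pos: [0.5224, 0.1714, 0.0267]
tool_rot: [[0.133, 0.991, 0.0], [0.991, -0.133, 0.0], [0.0, 0.0, -1.0]]
contact_force: [-0.6, -1.6, 0.5]
gripper_width: 0.0175
```

```bash
python3 d.py .5247 .171 .0267 82.3;python3 - <<'E'
from h import *
for n in("scene",): cv2.imwrite(f"pics/{n}4.png",robot.camera(n)[:,:,::-1])
im=cv2.imread("pics/scene4.png")[320:370,335:385].astype(float)*1.3
cv2.imwrite("pics/c15.png",cv2.resize(np.clip(im,0,255).astype(np.uint8),None,fx=12,fy=12,interpolation=cv2.INTER_CUBIC))
E
```

```text
t 7.48 pos [0.5224 0.1714 0.0267] F [-0.6 -1.6  0.5] w 0.0175 j [ 18.  25. -15.  50.   0.  26.]
shift units [-0.    0.06  0.  ] turn units [ 0.   -0.    0.01]
```

View pics/c15.png

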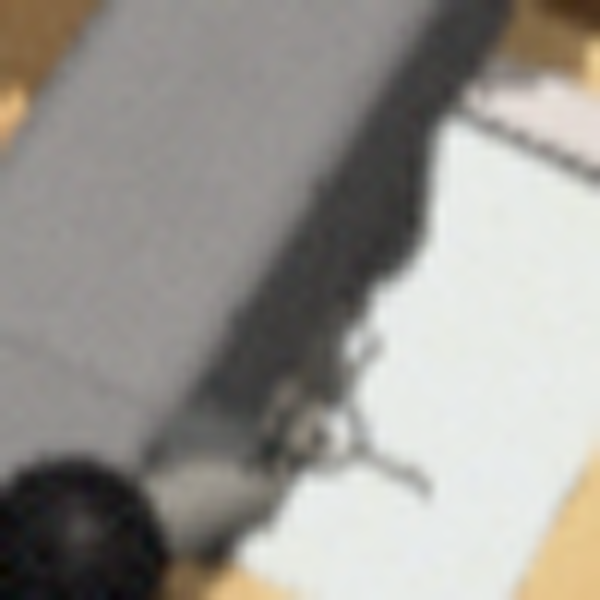

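Emit:
apply_moves([
  [[0,0.08,0],[0,0,0],1],
  [[0,0,0],[0,0,0],1],
  [[0,0,0],[0,0,0],1],
])

```text
t: 7.78
eef_pos: [0.5245, 0.1714, 0.0267]
tool_rot: [[0.132, 0.991, -0.001], [0.991, -0.132, -0.0], [-0.0, -0.001, -1.0]]
contact_force: [-1.5, -1.4, 0.6]
gripper_width: 0.0173
```

```bash
python3 d.py .5247 .171 .0267 82.3
```

```text
t 7.78 pos [0.5245 0.1714 0.0267] F [-1.5 -1.4  0.6] w 0.0173 j [ 18.  25. -15.  50.   0.  26.]
shift units [-0.01  0.01 -0.  ] turn units [-0.01  0.    0.02]
```

Emit:
apply_moves([
  [[0,0,0],[0,0,0],0.6],
  [[0,0,0],[0,0,0],0.3],
  [[0,0,0],[0,0,0],0],
  [[0,0,0],[0,0,0],0],
  [[0,0,0],[0,0,0],0],
  [[0,0,0],[0,0,0],0],
  [[0,0,-0.3],[0,0,0],0],
  [[0,0,-0.6],[0,0,0],0],
  [[0,0,-0.9],[0,0,0],0],
  [[0,0,-0.9],[0,0,0],0],
])

```text
t: 8.62
eef_pos: [0.5197, 0.1702, 0.1309]
tool_rot: [[0.132, 0.991, -0.013], [0.991, -0.132, -0.004], [-0.006, -0.012, -1.0]]
contact_force: [0.8, 0.7, 0.7]
gripper_width: 0.0856
```

Emit:
apply_moves([
  [[0,0,-0.9],[0,0,0],0],
  [[0,0,-0.9],[0,0,0],0],
  [[0,0,-0.9],[0,0,0],0],
  [[-0.5,-0.2,-0.5],[0,0,0],0],
  [[-0.9,-0.2,0],[0,0,0],0],
  [[-0.9,-0.2,0],[0,0,0],0],
  [[-0.9,-0.2,0],[0,0,0],0],
  [[-0.9,-0.2,0],[0,0,0],0],
  [[-0.6,0,0],[0,0,0],0],
  [[0,0,0],[0,0,0],0],
])

```text
t: 9.45
eef_pos: [0.4556, -0.0153, 0.2748]
tool_rot: [[0.127, 0.992, 0.0], [0.992, -0.127, -0.002], [-0.002, 0.001, -1.0]]
contact_force: [0.1, 0.5, 0.1]
gripper_width: 0.0855
```

```bash
python3 d.py .522 -.236 .24 -35;python3 - <<'E'
from h import *
for n in("scene","top"): cv2.imwrite(f"pics/{n}5.png",robot.camera(n)[:,:,::-1])
E
```

```text
t 9.45 pos [ 0.4556 -0.0153  0.2748] F [0.1 0.5 0.1] w 0.0855 j [-2.  7. -2. 81. -0.  5.]
shift units [-5.26  2.35  0.88] turn units [2.000e-02 0.000e+00 2.354e+01]
```

View pics/top5.png

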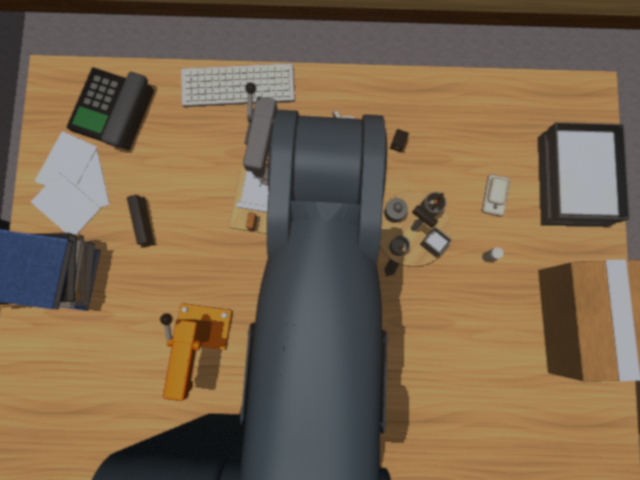

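View pics/scene5.png

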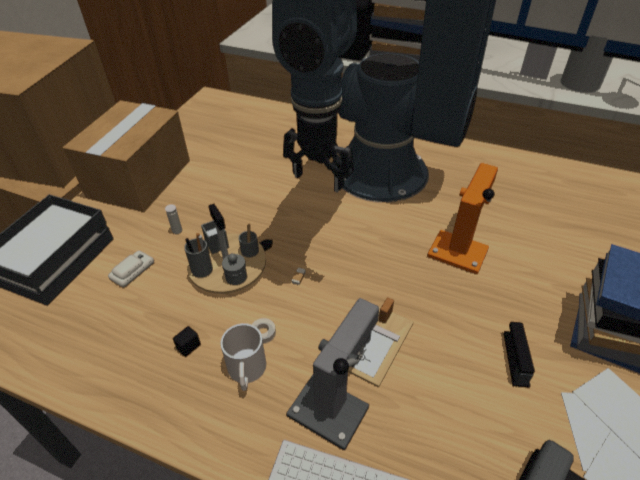

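Emit:
apply_moves([
  [[-0.88,0.35,0],[0,0,0],0],
  [[-0.88,0.35,0],[0,0,0],0],
  [[-0.88,0.35,0],[0,0,0],0],
  [[-0.88,0.35,0],[0,0,0],0],
  [[-0.88,0.35,0],[0,0,0],0],
  [[-0.6,0.3,0],[0,0,0],0],
  [[0,0,0],[0,0,1],0],
  [[0,0,0],[0,0,1],0],
  [[0,0,0],[0,0,1],0],
  [[0,0,0],[0,0,1],0],
])

```text
t: 10.38
eef_pos: [0.5226, -0.2203, 0.2708]
tool_rot: [[0.454, 0.891, -0.001], [0.891, -0.454, 0.004], [0.003, -0.003, -1.0]]
contact_force: [-0.2, -0.6, 0.2]
gripper_width: 0.0857
```

```bash
python3 d.py .522 -.236 .24 -35;python3 - <<'E'
from h import *
for n in("scene","top"): cv2.imwrite(f"pics/{n}6.png",robot.camera(n)[:,:,::-1])
crop("pics/top6.png","pics/c16.png",215,130,300,205,9)
im=cv2.imread("pics/scene6.png")[320:370,335:385].astype(float)*1.3
cv2.imwrite("pics/c17.png",cv2.resize(np.clip(im,0,255).astype(np.uint8),None,fx=12,fy=12,interpolation=cv2.INTER_CUBIC))
E
```

```text
t 10.38 pos [ 0.5226 -0.2203  0.2708] F [-0.2 -0.6  0.2] w 0.0857 j [-23.  21.  15.  85.   0.   4.]
shift units [-0.36  0.17  0.77] turn units [-0.05 -0.   19.6 ]
```

View pics/c16.png

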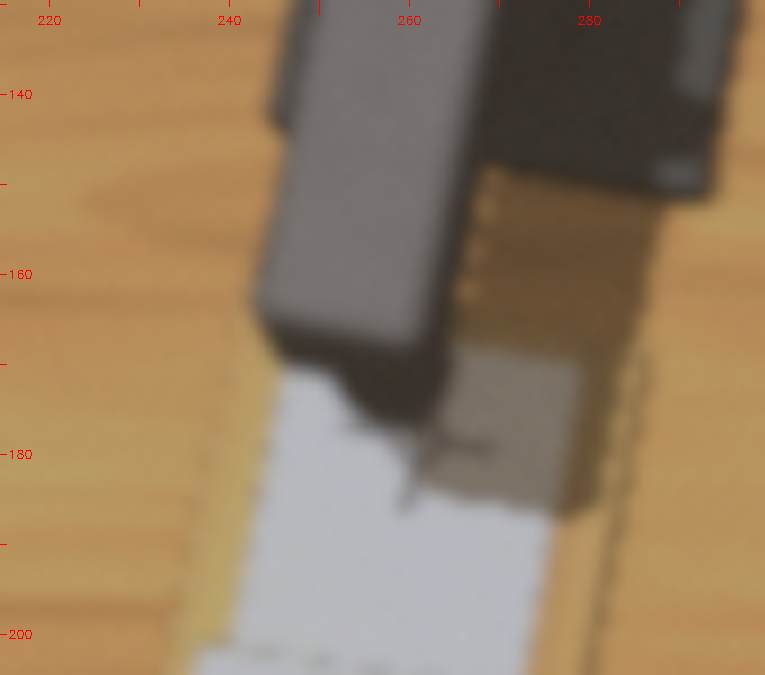

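View pics/c17.png

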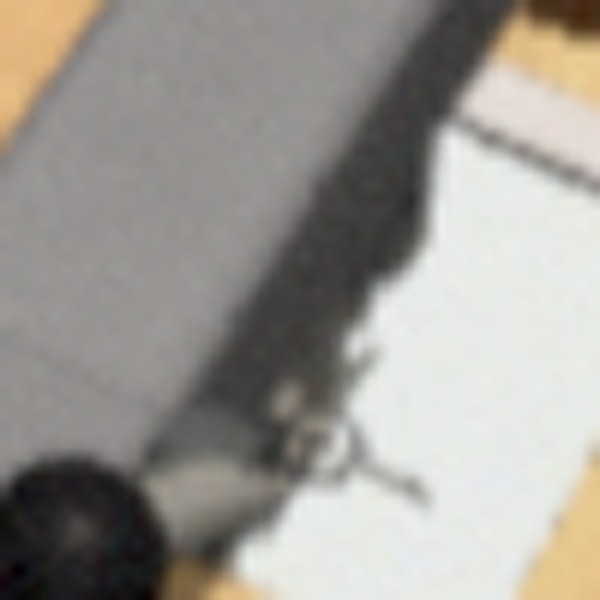

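Run:
```python
from h import *
np.set_printoptions(precision=4,suppress=True)
a=np.linspace(0,2*np.pi,73)
M={"top":at("top",261.1,177.7,.011),"scene":at("scene",360.9,356,.011)}
print(M)
out=[]
for n,f in(("top","pics/top6.png"),("scene","pics/scene6.png")):
  x0,y0=(236,145) if n=="top" else (335,320)
  k=9; W=44
  im=cv2.resize(cv2.imread(f)[y0:y0+W+16,x0:x0+W],None,fx=k,fy=k,interpolation=cv2.INTER_CUBIC)
  im=np.clip(im.astype(float)*1.5,0,255).astype(np.uint8)
  p=M[n][:2]
  L=lambda P,c:cv2.polylines(im,[np.array([[(q-[x0,y0])*k+k/2] for q in P]).astype(np.int32)],False,c,1)
  for z in(.08,): L([proj(n,[p[0]+.017*np.cos(t),p[1]+.017*np.sin(t),z]) for t in a],(0,0,255))
  for s in(-.003,.003): L([proj(n,[p[0],p[1]+s,.026]),proj(n,[p[0],p[1]+s,.08])],(255,0,0))
  th=np.radians(-9);u=np.array([np.cos(th),np.sin(th)]);m=np.array([-u[1],u[0]])
  for z in (.13,.18): L([proj(n,[*(p-.02*u+s*m),z]) for s in(-.02,.02)],(0,255,0))
  for s in(-.02,.02): L([proj(n,[*(p-.02*u+s*m),.18]),proj(n,[*(p+.14*u+s*m),.18])],(0,255,0))
  for s in(-.065,.065): L([proj(n,[*(p+.085*u+s*m),.01]),proj(n,[*(p+.18*u+s*m),.01])],(0,255,0))
  th=np.radians(-7.6);u=np.array([np.cos(th),np.sin(th)]);m=np.array([-u[1],u[0]])
  for d in(u,m): L([proj(n,[*(p+s*d),.011]) for s in(-.022,.022)],(255,0,255))
  L([proj(n,[*(p+.008*np.array([np.cos(t),np.sin(t)])),.011]) for t in a],(255,0,255))
  out.append(im)
cv2.imwrite("pics/ov2.png",np.hstack(out))
```

```text
{'top': array([0.6423, 0.1574, 0.011 ]), 'scene': array([0.6421, 0.1539, 0.011 ])}
```

View pics/ov2.png

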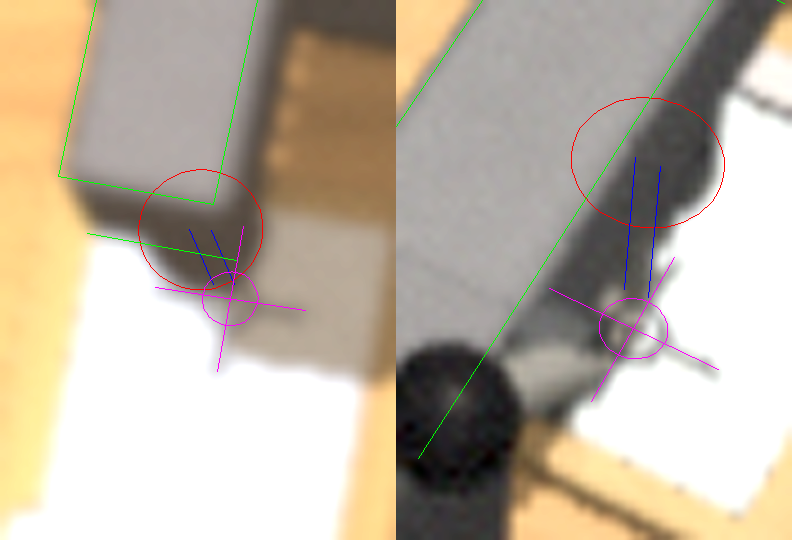

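```bash
cat > fit.py <<'E'
from h import *
from scipy.optimize import least_squares
# press corner obs: (cam,u,v,part,sx(front0/rear1),side(+1 left))
O=[("scene",359,299,"h",0,-1),("scene",379,306.5,"h",0,1),("scene",313.7,364,"h",1,-1),
("scene",286.5,413.5,"f",1,-1),("scene",344,446.8,"f",1,1),("scene",368.8,404,"f",0,1),
("top",244,165,"h",0,1),("top",261,168,"h",0,-1),("top",256.5,98,"h",1,1),("top",275.5,101,"h",1,-1),
("top",294.3,151.3,"f",0,-1),("top",299.3,117,"f",1,-1)]
MK=[("scene",360.9,356),("top",261.1,178)]
def res(q,full=False):
    x,y,a,hw,hl,fw,fl,mx,my=q[:9]; off={"scene":q[9:11],"top":q[11:13]}
    u=np.array([np.cos(a),np.sin(a)]);m=np.array([-u[1],u[0]]);r=[]
    for n,U,V,p,e,s in O:
        if p=="h": X=[*(np.array([x,y])+u*(-.02+e*hl)+s*hw*m),.18]
        else: X=[*(np.array([x,y])+u*(.085+e*fl)+s*fw*m),.01]
        r.append(proj(n,X)+off[n]-[U,V])
    for n,U,V in MK: r.append((proj(n,[mx,my,.011])+off[n]-[U,V])/.6)
    r=np.array(r)
    if full: return r
    return np.r_[r.ravel(),np.array(q[9:13])/1.0]
s=least_squares(res,[.6446,.1538,-.157,.02,.16,.065,.095,.642,.155,0,0,0,0],x_scale=[.01,.01,.05,.01,.05,.02,.05,.01,.01,1,1,1,1],loss="soft_l1")
np.set_printoptions(precision=4,suppress=True)
print(s.x[:9],"off",s.x[9:]);print((s.x[:2]-s.x[7:9])*1000,"mm to go");R=res(s.x,True);print(R.round(1).tolist())
J=s.jac;C=np.linalg.inv(J.T@J)*.7**2;T=np.zeros((2,13));T[0,0]=T[1,1]=1;T[0,7]=T[1,8]=-1;print("sd mm",1000*np.sqrt(np.diag(T@C@T.T)))
E
python3 fit.py
```

```text
[ 0.6431  0.1527 -0.1545  0.0208  0.1635  0.0635  0.0961  0.6417  0.1552] off [-0.4899  0.5463 -0.3954  0.5897]
[ 1.3847 -2.5083] mm to go
[[-0.1, -2.9], [-0.3, -1.5], [0.2, -2.2], [0.2, -0.1], [0.5, 0.7], [-0.5, 0.6], [-0.7, -0.6], [0.3, -0.4], [1.1, -0.7], [-0.3, -0.6], [-1.7, 0.2], [0.1, 0.2], [0.3, 1.0], [0.7, 0.9]]
sd mm [1.5152 1.0857]
```

The joint fit puts the cross about 3 mm short of the pin: 1.4–2 mm in +x and 2 mm in −y. That is inside 6 mm but uncomfortably close, and there is plenty of time, so I'll regrasp and nudge it.

Emit:
apply_moves([
  [[0,0,0],[0,0,-1],0],
  [[0,0,0],[0,0,-1],0],
  [[0,0,0],[0,0,-1],0],
  [[0,0,0],[0,0,-0.9],0],
  [[0.9,-0.1,0],[0,0,0],0],
  [[0.9,-0.1,0],[0,0,0],0],
  [[0.9,-0.1,0],[0,0,0],0],
  [[0.9,-0.1,0],[0,0,0],0],
  [[0.9,-0.1,0],[0,0,0],0],
  [[0.9,-0.1,0],[0,0,0],0],
])

```text
t: 11.32
eef_pos: [0.5194, 0.0081, 0.2694]
tool_rot: [[0.07, 0.998, -0.002], [0.998, -0.07, 0.005], [0.005, -0.003, -1.0]]
contact_force: [1.1, 0.3, -1.3]
gripper_width: 0.0851
```

```bash
python3 d.py .5245 .1714 .15 82.3
```

```text
t 11.32 pos [0.5194 0.0081 0.2694] F [ 1.1  0.3 -1.3] w 0.0851 j [ 1. 15.  7. 82.  0.  5.]
shift units [ 4.07 -0.15  3.  ] turn units [-0.03 -0.05  0.74]
```

Emit:
apply_moves([
  [[0.6,-0.05,0],[0,0,0.4],0],
  [[0.8,-0.05,0],[0,0,0.3],0],
  [[0.8,-0.05,0],[0,0,0],0],
  [[0.8,0,0],[0,0,0],0],
  [[0.5,0,0.3],[0,0,0],0],
  [[0.2,0,0.5],[0,0,0],0],
  [[0,0,0.5],[0,0,0],0],
  [[0,0,0.5],[0,0,0],0],
  [[0,0,0.3],[0,0,0],0],
  [[0,0,0],[0,0,0],0],
])

```text
t: 12.15
eef_pos: [0.5258, 0.1837, 0.1834]
tool_rot: [[0.074, 0.997, 0.0], [0.997, -0.074, 0.009], [0.009, -0.0, -1.0]]
contact_force: [-0.2, 0.4, -0.1]
gripper_width: 0.0852
```

```bash
python3 d.py .5245 .1714 .0267 82.3
```

```text
t 12.15 pos [0.5258 0.1837 0.1834] F [-0.2  0.4 -0.1] w 0.0852 j [19. 19.  1. 71.  0. 23.]
shift units [-0.34 -0.01  3.91] turn units [-0.01 -0.1   0.69]
```

Emit:
apply_moves([
  [[-0.3,0,0.1],[0,-0.1,0.6],0],
  [[0,0,0.5],[0,0,0.1],0],
  [[0,0,0.6],[0,0,0],0],
  [[0,0,0.6],[0,0,0],0],
  [[0,0,0.5],[0,0,0],0],
  [[0,0,0.2],[0,0,0],0],
  [[0,0,0],[0,0,0],0],
])

```text
t: 12.73
eef_pos: [0.5264, 0.1766, 0.0846]
tool_rot: [[0.114, 0.993, 0.005], [0.993, -0.114, 0.002], [0.003, 0.004, -1.0]]
contact_force: [0.6, -0.5, 0.6]
gripper_width: 0.0852
```

```bash
python3 d.py .5245 .1714 .0267 82.3
```

```text
t 12.73 pos [0.5264 0.1766 0.0846] F [ 0.6 -0.5  0.6] w 0.0852 j [ 19.  22. -10.  58.   0.  25.]
shift units [-0.14 -0.04  1.45] turn units [ 0.05 -0.03  0.23]
```

Emit:
apply_moves([
  [[-0.15,-0.04,0.1],[0.05,0,0.25],0],
  [[-0.02,0,0.4],[0,0,0.05],0],
  [[0,0,0.4],[0,0,0],0],
  [[0,0,0.3],[0,0,0],0],
  [[0,0,0.1],[0,0,0],0],
  [[0,0,0],[0,0,0],0],
])

```text
t: 13.23
eef_pos: [0.528, 0.1709, 0.0382]
tool_rot: [[0.142, 0.99, 0.008], [0.99, -0.142, 0.006], [0.007, 0.007, -1.0]]
contact_force: [-0.5, 0.0, -0.1]
gripper_width: 0.086
```

```bash
python3 d.py .5245 .1714 .0267 82.3
```

```text
t 13.23 pos [0.528  0.1709 0.0382] F [-0.5  0.  -0.1] w 0.086 j [ 18.  25. -14.  51.   0.  26.]
shift units [-0.   -0.09  0.29] turn units [ 0.08 -0.08 -0.09]
```

Emit:
apply_moves([
  [[0,-0.09,0.2],[0.08,-0.08,-0.08],0],
  [[0,0,0.05],[0,0,0],0],
  [[0,0,0],[0,0,0],0],
])

```text
t: 13.48
eef_pos: [0.5258, 0.1718, 0.0302]
tool_rot: [[0.134, 0.991, 0.002], [0.991, -0.134, 0.0], [0.001, 0.002, -1.0]]
contact_force: [0.2, 0.2, 0.3]
gripper_width: 0.0853
```

```bash
python3 d.py .5245 .1714 .0267 82.3
```

```text
t 13.48 pos [0.5258 0.1718 0.0302] F [0.2 0.2 0.3] w 0.0853 j [ 18.  25. -14.  50.  -0.  26.]
shift units [-0.01 -0.03  0.09] turn units [ 0.03 -0.01 -0.  ]
```

Emit:
apply_moves([
  [[0,0,0],[0,0,0],0.5],
  [[0,0,0],[0,0,0],0.7],
  [[0,0,0],[0,0,0],1],
  [[0,0,0],[0,0,0],1],
  [[0,0,0],[0,0,0],1],
  [[0,0,0],[0,0,0],1],
], newtons=30)

```text
t: 13.98
eef_pos: [0.5267, 0.1722, 0.0319]
tool_rot: [[0.134, 0.991, 0.004], [0.991, -0.134, 0.001], [0.001, 0.004, -1.0]]
contact_force: [0.7, 0.9, -2.7]
gripper_width: 0.0173
```

```bash
python3 d.py .5278 .1694 .0302 82.3
```

```text
t 13.98 pos [0.5267 0.1722 0.0319] F [ 0.7  0.9 -2.7] w 0.0173 j [ 18.  25. -14.  51.  -0.  26.]
shift units [-0.07  0.04  0.04] turn units [ 0.05 -0.02 -0.  ]
```

Emit:
apply_moves([
  [[-0.08,0.07,0],[0,0,0],1],
  [[0,0,0],[0,0,0],1],
  [[0,0,0],[0,0,0],1],
])

```text
t: 14.23
eef_pos: [0.5291, 0.1684, 0.0319]
tool_rot: [[0.134, 0.991, 0.004], [0.991, -0.134, 0.001], [0.002, 0.004, -1.0]]
contact_force: [-2.6, 2.2, 2.4]
gripper_width: 0.0177
```

```bash
python3 d.py .5285 .1696 .0302 82.3
```

```text
t 14.23 pos [0.5291 0.1684 0.0319] F [-2.6  2.2  2.4] w 0.0177 j [ 18.  25. -14.  51.  -0.  25.]
shift units [ 0.03 -0.02  0.04] turn units [ 0.04 -0.02 -0.  ]
```

Emit:
apply_moves([
  [[0,0,0],[0,0,0],0.6],
  [[0,0,0],[0,0,0],0.3],
  [[0,0,0],[0,0,0],0],
  [[0,0,0],[0,0,0],0],
  [[0,0,0],[0,0,0],0],
  [[0,0,0],[0,0,0],0],
  [[0,0,-0.3],[0,0,0],0],
  [[0,0,-0.6],[0,0,0],0],
  [[0,0,-0.9],[0,0,0],0],
  [[0,0,-0.9],[0,0,0],0],
])

```text
t: 15.07
eef_pos: [0.524, 0.1666, 0.1358]
tool_rot: [[0.134, 0.991, -0.009], [0.991, -0.134, -0.003], [-0.004, -0.008, -1.0]]
contact_force: [0.4, -0.1, 0.3]
gripper_width: 0.0855
```

Emit:
apply_moves([
  [[0,0,-0.9],[0,0,0],0],
  [[0,0,-0.9],[0,0,0],0],
  [[0,0,-0.9],[0,0,0],0],
  [[-0.5,-0.1,-0.5],[0,0,0],0],
  [[-0.9,-0.1,0],[0,0,0],0],
  [[-0.9,-0.1,0],[0,0,0],0],
  [[-0.9,-0.1,0],[0,0,0],0],
  [[-0.9,0,0],[0,0,0],0],
  [[-0.9,0,0],[0,0,0],0],
  [[-0.9,0,0],[0,0,0],0],
])

```text
t: 15.9
eef_pos: [0.4778, -0.0669, 0.2796]
tool_rot: [[0.124, 0.992, 0.005], [0.992, -0.124, -0.0], [0.001, 0.005, -1.0]]
contact_force: [1.0, -0.2, 0.5]
gripper_width: 0.0853
```

Emit:
apply_moves([
  [[-0.9,0.1,0],[0,0,0],0],
  [[-0.9,0.1,0],[0,0,0],0],
  [[-0.9,0.1,0],[0,0,0],0],
  [[-0.6,0.1,0],[0,0,0],0],
  [[0,0,0],[0,0,1],0],
  [[0,0,0],[0,0,1],0],
  [[0,0,0],[0,0,1],0],
  [[0,0,0],[0,0,1],0],
])

```text
t: 16.57
eef_pos: [0.4734, -0.2148, 0.2799]
tool_rot: [[0.472, 0.881, 0.006], [0.881, -0.472, -0.002], [0.001, 0.006, -1.0]]
contact_force: [0.2, -1.0, -0.1]
gripper_width: 0.0856
```

```bash
python3 d.py .522 -.236 .24 -35;python3 - <<'E'
from h import *
for n in("scene","top"): cv2.imwrite(f"pics/{n}7.png",robot.camera(n)[:,:,::-1])
crop("pics/top7.png","pics/c18.png",215,130,300,205,9)
im=cv2.imread("pics/scene7.png")[320:370,335:385].astype(float)*1.3
cv2.imwrite("pics/c19.png",cv2.resize(np.clip(im,0,255).astype(np.uint8),None,fx=12,fy=12,interpolation=cv2.INTER_CUBIC))
E
```

```text
t 16.57 pos [ 0.4734 -0.2148  0.2799] F [ 0.2 -1.  -0.1] w 0.0856 j [-24.  14.   8.  83.   0.   4.]
shift units [0.1  1.32 1.01] turn units [ 0.04 -0.07 19.36]
```

View pics/c18.png

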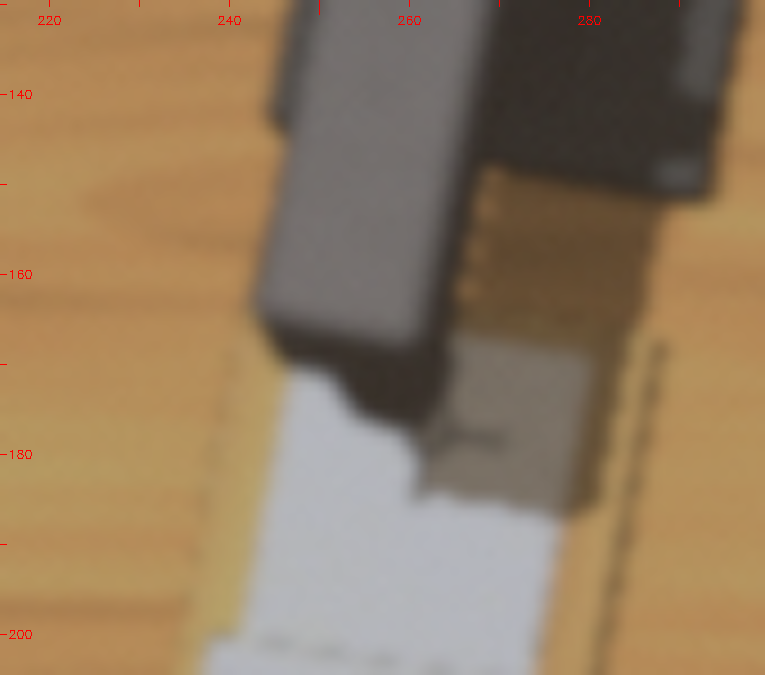

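View pics/c19.png

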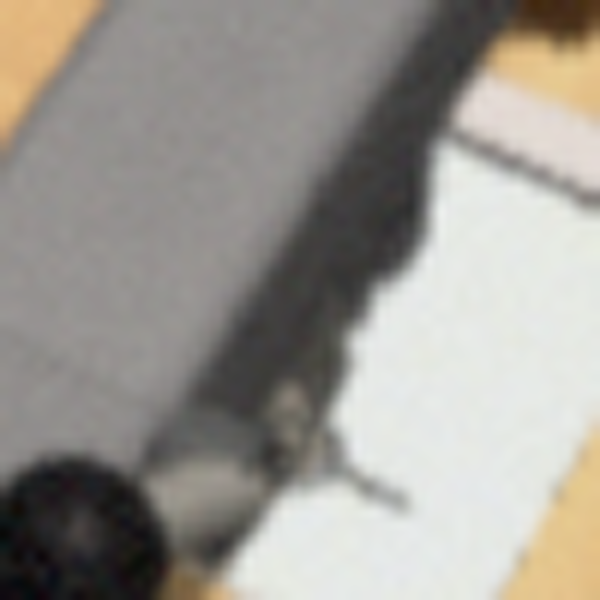

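View pics/top7.png

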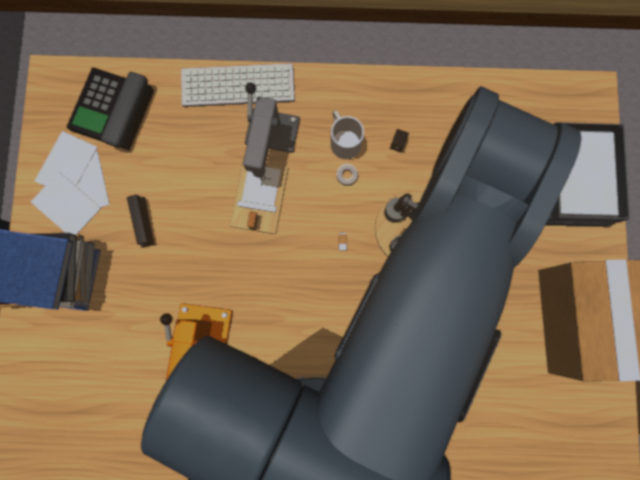

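```bash
sed -e 's/("scene",360.9,356),("top",261.1,178)/("scene",359.4,357),("top",262.5,176.9)/' fit.py > fit2.py; python3 fit2.py
python3 - <<'E'
from h import *
print(at("scene",359.4,357,.011),at("top",262.5,176.9,.011))
E
```

```text
[ 0.6432  0.1527 -0.1547  0.0208  0.1635  0.0634  0.0961  0.6449  0.1525] off [-0.4095  0.5958 -0.3034  0.6136]
[-1.7376  0.1561] mm to go
[[-0.1, -2.8], [-0.3, -1.4], [0.3, -2.1], [0.3, -0.0], [0.5, 0.7], [-0.4, 0.7], [-0.6, -0.6], [0.4, -0.4], [1.2, -0.7], [-0.2, -0.6], [-1.6, 0.2], [0.2, 0.2], [0.1, 0.8], [0.3, 0.8]]
sd mm [1.4396 1.0097]
[0.64551431 0.15176337 0.011     ] [0.64453389 0.15380846 0.011     ]
```

Run:
```python
from h import *
np.set_printoptions(precision=4,suppress=True)
for nm,n,u,v,z in [("disc","top",411.6,229,.027),("hand","top",425.2,215.7,.191),
("jar lid top","top",396.2,207.5,.092),("knob","top",397.5,206.5,.105),("tip","top",386.3,275.5,.008),
("hs","scene",217.5,213.5,.187),("knob","scene",232.5,257,.1),("tip","scene",272.6,240,.008)]: print(nm,n,at(n,u,v,z))
# scene disc ellipse: left 187->?, right 478
for nm,u,v in [("L",170+95/5,190+430/5),("R",170+480/5,190+350/5),("B",170+240/5,190+508/5)]: print(nm,at("scene",u,v,.028))
c=np.array([.518,-.236])
```

```text
disc top [ 0.5144 -0.2323  0.027 ]
hand top [ 0.5152 -0.234   0.191 ]
jar lid top top [ 0.5544 -0.1835  0.092 ]
knob top [ 0.554  -0.1848  0.105 ]
tip top [ 0.396  -0.1714  0.008 ]
hs scene [ 0.5225 -0.2316  0.187 ]
knob scene [ 0.56   -0.1862  0.1   ]
tip scene [ 0.3979 -0.1723  0.008 ]
L [ 0.5978 -0.2953  0.028 ]
R [ 0.4836 -0.1466  0.028 ]
B [ 0.6136 -0.2059  0.028 ]
```

Emit:
apply_moves([
  [[0,0.5,0],[0,0,1],0],
  [[0.1,0.4,0],[0,0,1],0],
  [[0,0,0],[0,0,1],0],
  [[0,0,0],[0,0,1],0],
  [[0,0,0],[0,0,1],0],
  [[0,0,0],[0,0,1],0],
  [[0,0,0],[0,0,1],0],
  [[0,0,0],[0,0,1],0],
  [[0,0,0],[0,0,1],0],
  [[0,0,0],[0,0,1],0],
])

```text
t: 17.5
eef_pos: [0.5086, -0.2282, 0.2801]
tool_rot: [[0.977, 0.211, 0.006], [0.211, -0.977, -0.002], [0.005, 0.003, -1.0]]
contact_force: [0.2, -0.2, 0.4]
gripper_width: 0.0855
```

Emit:
apply_moves([
  [[0,0,0],[0,0,1],0],
  [[0,0,0],[0,0,1],0],
  [[0,0,0],[0,0,1],0],
  [[0,0,0],[0,0,1],0],
  [[0,0,0],[0,0,1],0],
  [[0,0,0],[0,0,1],0],
  [[0,0,0],[0,0,1],0],
  [[0,0,0],[0,0,1],0],
  [[0,0,0],[0,0,1],0],
  [[0,0,0],[0,0,0],0],
])

```text
t: 18.33
eef_pos: [0.509, -0.2261, 0.2804]
tool_rot: [[0.839, -0.544, 0.006], [-0.544, -0.839, -0.002], [0.006, -0.002, -1.0]]
contact_force: [0.4, 0.4, 0.3]
gripper_width: 0.0851
```

```bash
python3 d.py .517 -.233 .165 -40
```

```text
t 18.33 pos [ 0.509  -0.2261  0.2804] F [0.4 0.4 0.3] w 0.0851 j [-24.  19.  14.  85.   0.  99.]
shift units [0.24 0.04 2.89] turn units [-0.03 -0.07  1.41]
```

Emit:
apply_moves([
  [[0.2,0.04,0],[0,0,0.9],0],
  [[0.04,0,0],[0,0,0.5],0],
  [[0,0,0.4],[0,0,0],0],
  [[0,0,0.4],[0,0,0],0],
  [[0,0,0.3],[0,0,0],0],
  [[0,0,0.2],[0,0,0],0],
  [[0,0,0],[0,0,0],0],
])

```text
t: 18.92
eef_pos: [0.5175, -0.2324, 0.2273]
tool_rot: [[0.789, -0.615, 0.008], [-0.615, -0.789, -0.003], [0.008, -0.003, -1.0]]
contact_force: [-1.0, 0.6, -0.4]
gripper_width: 0.0858
```

```bash
python3 d.py .517 -.233 .162 -40;python3 - <<'E'
from h import *
cv2.imwrite(f"pics/scene8.png",robot.camera("scene")[:,:,::-1])
crop("pics/scene8.png","pics/c20.png",160,130,300,300,4)
E
```

```text
t 18.92 pos [ 0.5175 -0.2324  0.2273] F [-1.   0.6 -0.4] w 0.0858 j [-24.  20.   8.  77.   0. 104.]
shift units [-0.01  0.02  1.63] turn units [-0.04 -0.09  0.41]
```

View pics/c20.png

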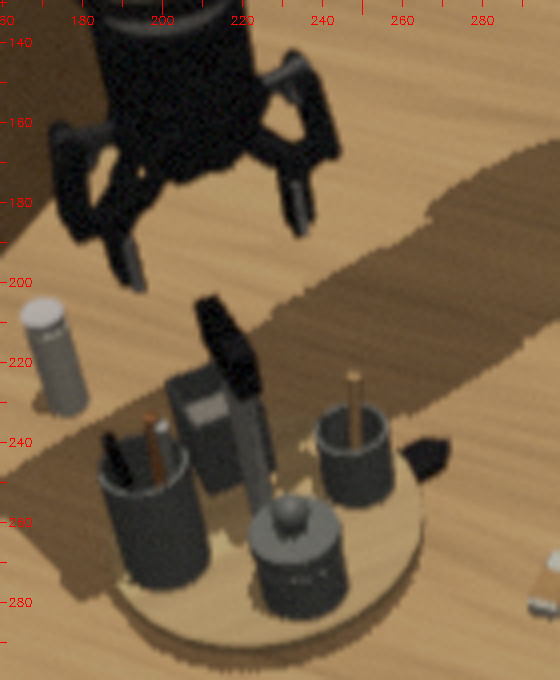

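The fingers, at (193,201) and (235,187), straddle the handle bar (217,213) and stand square to it. Next I'll descend.

Emit:
apply_moves([
  [[0,0,0.3],[0,-0.09,0.3],0],
  [[0,0,0.5],[0,0,0.1],0],
  [[0,0,0.5],[0,0,0],0],
  [[0,0,0.3],[0,0,0],0],
  [[0,0,0.1],[0,0,0],0],
  [[0,0,0],[0,0,0],0],
])

```text
t: 19.47
eef_pos: [0.5198, -0.233, 0.1592]
tool_rot: [[0.767, -0.642, 0.006], [-0.642, -0.767, 0.001], [0.004, -0.005, -1.0]]
contact_force: [0.5, -0.0, 0.2]
gripper_width: 0.0851
```

```bash
python3 d.py .517 -.233 .162 -40;python3 - <<'E'
from h import *
cv2.imwrite(f"pics/scene9.png",robot.camera("scene")[:,:,::-1])
crop("pics/scene9.png","pics/c21.png",160,150,300,300,4)
E
```

```text
t 19.47 pos [ 0.5198 -0.233   0.1592] F [ 0.5 -0.   0.2] w 0.0851 j [-24.  21.  -0.  68.   0. 106.]
shift units [-0.05  0.04 -0.07] turn units [-0.06 -0.05  0.01]
```

View pics/c21.png

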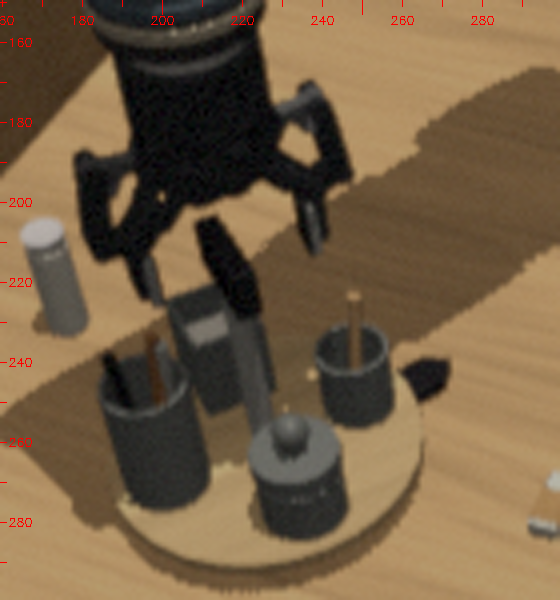

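Handle bar (217,217) lies between the fingertips (200,225) and (238,211). Now I'll close.

Emit:
apply_moves([
  [[-0.03,0.03,0],[-0.05,-0.04,0],0],
  [[0,0,0],[0,0,0],0.5],
  [[0,0,0],[0,0,0],0.7],
  [[0,0,0],[0,0,0],1],
  [[0,0,0],[0,0,0],1],
  [[0,0,0],[0,0,0],1],
  [[0,0,0],[0,0,0],1],
  [[0,0,0],[0,0,0],1],
], newtons=40)

```text
t: 20.18
eef_pos: [0.521, -0.2348, 0.1639]
tool_rot: [[0.767, -0.642, 0.007], [-0.642, -0.767, -0.004], [0.008, -0.002, -1.0]]
contact_force: [-3.1, 2.9, -2.2]
gripper_width: 0.0153
```

```bash
python3 d.py .517 -.233 .160 -40
```

```text
t 20.18 pos [ 0.521  -0.2348  0.1639] F [-3.1  2.9 -2.2] w 0.0153 j [-24.  21.   1.  69.  -0. 106.]
shift units [-0.11  0.03  0.1 ] turn units [-0.02 -0.09  0.01]
```

Emit:
apply_moves([
  [[0,0,0],[0,0,-0.5],1],
  [[0,0,0],[0,0,-0.8],1],
  [[0,0,0],[0,0,-0.8],1],
  [[0,0,0],[0,0,-0.8],1],
  [[0,0,0],[0,0,-0.8],1],
  [[0,0,0],[0,0,-0.8],1],
])

```text
t: 20.68
eef_pos: [0.5194, -0.234, 0.164]
tool_rot: [[0.958, -0.286, 0.005], [-0.286, -0.958, -0.002], [0.005, 0.0, -1.0]]
contact_force: [-1.4, -0.6, 1.1]
gripper_width: 0.0156
```

```bash
python3 d.py .519 -.234 .162 63
```

```text
t 20.68 pos [ 0.5194 -0.234   0.164 ] F [-1.4 -0.6  1.1] w 0.0156 j [-24.  21.   1.  69.   0.  82.]
shift units [-0.01  0.    0.05] turn units [  0.05  -0.04 -15.93]
```

Turning well with low forces. I'll carry on and stop a little early to look.

Emit:
apply_moves([
  [[0,0,0],[0,0,-0.9],1],
  [[0,0,0],[0,0,-0.9],1],
  [[0,0,0],[0,0,-0.9],1],
  [[0,0,0],[0,0,-0.9],1],
  [[0,0,0],[0,0,-0.9],1],
  [[0,0,0],[0,0,-0.9],1],
  [[0,0,0],[0,0,-0.9],1],
  [[0,0,0],[0,0,-0.9],1],
  [[0,0,0],[0,0,-0.9],1],
  [[0,0,0],[0,0,-0.9],1],
])

```text
t: 21.52
eef_pos: [0.5159, -0.2344, 0.1639]
tool_rot: [[0.861, 0.508, -0.001], [0.508, -0.861, -0.002], [-0.002, 0.001, -1.0]]
contact_force: [-2.5, -2.4, -0.0]
gripper_width: 0.0152
```

Emit:
apply_moves([
  [[0,0,0],[0,0,-0.9],1],
  [[0,0,0],[0,0,-0.9],1],
  [[0,0,0],[0,0,-0.9],1],
  [[0,0,0],[0,0,-0.9],1],
  [[0,0,0],[0,0,-0.9],1],
  [[0,0,0],[0,0,-0.6],1],
  [[0,0,0],[0,0,0],1],
  [[0,0,0],[0,0,0],1],
])

```text
t: 22.18
eef_pos: [0.5144, -0.2358, 0.164]
tool_rot: [[0.539, 0.842, -0.003], [0.842, -0.539, -0.004], [-0.005, -0.001, -1.0]]
contact_force: [0.3, -1.0, -0.7]
gripper_width: 0.0156
```

```bash
python3 d.py .519 -.234 .162 63;python3 - <<'E'
from h import *
for n in("scene","top"): cv2.imwrite(f"pics/{n}10.png",robot.camera(n)[:,:,::-1])
crop("pics/scene10.png","pics/c22.png",160,170,300,300,5)
E
```

```text
t 22.18 pos [ 0.5144 -0.2358  0.164 ] F [ 0.3 -1.  -0.7] w 0.0156 j [-24.  21.   0.  69.  -0.   8.]
shift units [0.1  0.07 0.05] turn units [-0.01  0.06 -1.12]
```

View pics/c22.png

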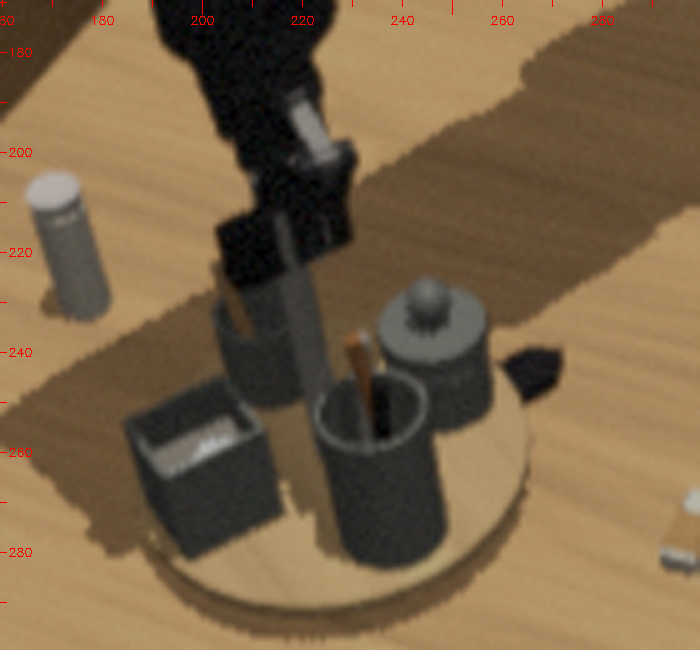

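View pics/top10.png

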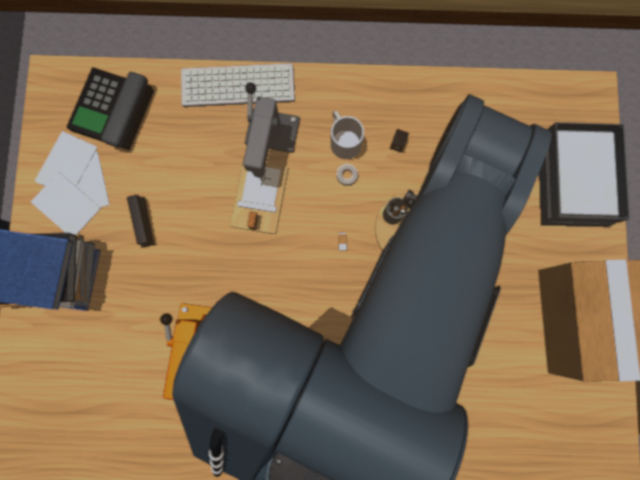

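Run:
```python
from h import *
k=at("scene",245.2,229.2,.1)[:2];k0=at("scene",232.5,257,.1)[:2];tip=at("scene",272.6,240,.008)[:2]
print(k,k0,tip)
# axis from chord & radius .063: rotation between by d
d=np.linalg.norm(k-k0);print("chord",d,"turn",np.degrees(2*np.arcsin(min(1,d/2/.063))))
for c in ([.5175,-.2345],[.521,-.234],[.517,-.2335]):
  c=np.array(c);f=tip-c;g=k-c;ang=lambda v:np.degrees(np.arctan2(v[1],v[0]));print(c,ang(f),ang(g),ang(f)-ang(g),np.linalg.norm(f),np.linalg.norm(g),ang(k0-c))
```

```text
[ 0.46849288 -0.20281075] [ 0.55996009 -0.18620383] [ 0.39789899 -0.17226146]
chord 0.09296257866579888 turn 95.08839180280914
[ 0.5175 -0.2345] 152.5082178739416 147.11226560601264 5.395952267928948 0.13482595350362261 0.05836014452040635 48.67933612552162
[ 0.521 -0.234] 153.36497543835068 149.28967314905003 4.075302289300652 0.13771530873670795 0.06107181895949247 50.81548970826236
[ 0.517  -0.2335] 152.78898825054432 147.67948097050214 5.10950728004218 0.13392240156847968 0.057400094503147085 47.750479722119294
```

About 5° remains, and vision and joint angle agree. I'll make the final turn and settle.

Emit:
apply_moves([
  [[0,0,0],[0,0,-0.6],1],
  [[0,0,0],[0,0,-0.4],1],
  [[0,0,0],[0,0,0],1],
  [[0,0,0],[0,0,0],1],
  [[0,0,0],[0,0,0],1],
  [[0,0,0],[0,0,0],1],
])

```text
t: 22.78
eef_pos: [0.5142, -0.2361, 0.164]
tool_rot: [[0.47, 0.883, -0.004], [0.883, -0.47, -0.004], [-0.006, -0.001, -1.0]]
contact_force: [-1.0, -2.2, -1.8]
gripper_width: 0.0154
```

```bash
python3 d.py .519 -.234 .162 63;python3 - <<'E'
from h import *
for n in("scene","top"): cv2.imwrite(f"pics/{n}11.png",robot.camera(n)[:,:,::-1])
crop("pics/scene11.png","pics/c23.png",160,170,300,300,5)
print(robot.observe()["joint_vel"].round(2))
E
```

```text
t 22.78 pos [ 0.5142 -0.2361  0.164 ] F [-1.  -2.2 -1.8] w 0.0154 j [-24.  21.   0.  69.  -0.   4.]
shift units [0.1  0.08 0.05] turn units [-0.01  0.06 -0.2 ]
[-0.07  0.02 -0.03 -0.03  0.09 -0.39]
```

View pics/c23.png

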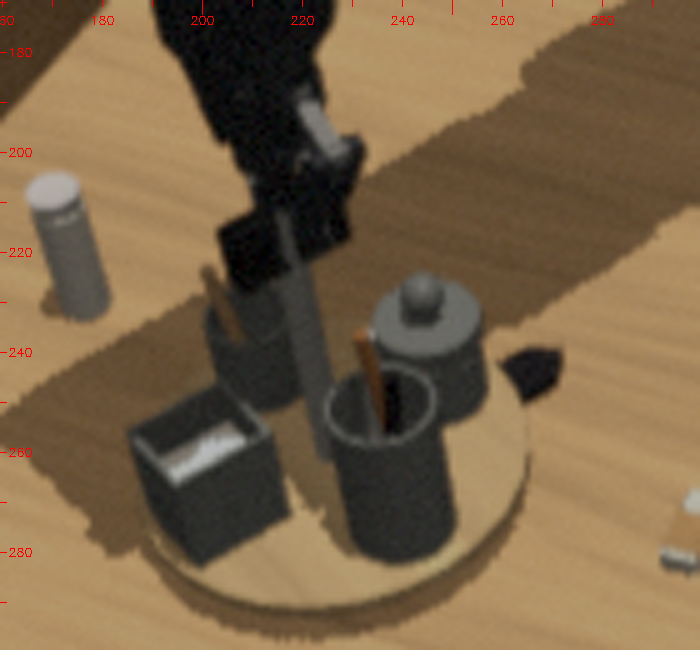

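View pics/scene11.png

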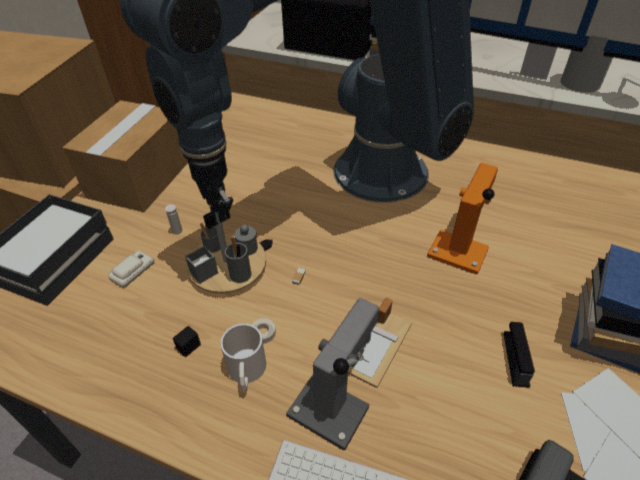

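Run:
```python
from h import *
k=at("scene",244,228.2,.1)[:2];tip=at("scene",272.6,240,.008)[:2]
for c in ([.5175,-.2345],[.521,-.234]):
  f=tip-c;g=k-c;print(np.degrees(np.arctan2(f[1],f[0])-np.arctan2(g[1],g[0])))
robot.close_job()
```

```text
0.6638010868494234
-0.4526142128945015
the job is handed in; nothing more can be done
```

I finished both steps and handed the job in at about 23 s of the 61 s allowed; the hand-in gives no verdict.

- **Board:** I slid it flat by its grip block until the cross was under the grey press's pin, not the orange look-alike's. I let go and measured, then regrasped once to correct about 3 mm. The last two-camera fit puts the cross about 1.7 mm from the pin, give or take about 1.5 mm.
- **Caddy:** I gripped the handle bar and turned the caddy about 102° anticlockwise. By camera, the lidded jar is within about 1° of the pointed tab. The fingers were still closed on the bar (15.4 mm opening, 40 N grip set) and nearly at rest when I handed in.
- **Bystanders:** They look unmoved in the last pictures, though I did not measure them. The arm hid part of the desk from the top camera.

**Checks that disagreed:**
- The pin tip could not be seen clearly in either camera. I worked out its position from the press's foot, head and collar, and these differed by 2–5 mm along the press.
- In the scene camera, the top edges of the head fitted 1.5–3 pixels off.
- For the final cross position, the two cameras differ by about 2 mm.

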